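# Load the cold stage, screw the contact bridge home and open the nitrogen

### The job

Load the cold stage for a measurement: set every copper sample puck, chip up, in a nest of its own, having swung the contact bridge clear first. Then swing the bridge back in line over the nests up to its stop and screw the knurled nut down fully home, so that the contact pins press on the pucks. Last, open the nitrogen valve to its 45 degree mark, and leave everything else on the bench where it stands.

Things in the scene. Friction and masses are not known exactly. Their poses are not given: they have to be found in the camera images.
- stage: Cold stage of a microscope, fixed to the bench: aluminium block 52 x 208 mm on a foot plate 110 (x) x 224 (y) x 8 mm. Origin under its centre; y runs along its row of four nests: square recesses 36 x 36 mm, floor 22 mm above the bench, framed by ribs 4 mm thick and 5 mm high (tops at 27 mm). A threaded stud at the centre (8 mm, top at 88 mm) carries the contact bridge and above it the knurled nut.
- nest1 (a point): centre of the floor of nest 1 (y = -80 mm in the stage's frame, 22 mm above the bench)
- nest2 (a point): centre of the floor of nest 2 (y = -40 mm in the stage's frame, 22 mm above the bench)
- nest3 (a point): centre of the floor of nest 3 (y = 40 mm in the stage's frame, 22 mm above the bench)
- nest4 (a point): centre of the floor of nest 4 (y = 80 mm in the stage's frame, 22 mm above the bench)
- puck1: Sample puck: a copper disc, 30 mm diameter, 16 mm thick, about 95 g, with a dark 12 mm chip on its upper face; at the start it stands loose, chip up, on the wipe at the left of the bench. Origin at the centre of its underside, z up through the chip. Two to four are present (None: absent). All are alike and any nest will do, one puck per nest.
- puck2: Sample puck: a copper disc, 30 mm diameter, 16 mm thick, about 95 g, with a dark 12 mm chip on its upper face; at the start it stands loose, chip up, on the wipe at the left of the bench. Origin at the centre of its underside, z up through the chip. Two to four are present (None: absent). All are alike and any nest will do, one puck per nest.
- puck3: Sample puck: a copper disc, 30 mm diameter, 16 mm thick, about 95 g, with a dark 12 mm chip on its upper face; at the start it stands loose, chip up, on the wipe at the left of the bench. Origin at the centre of its underside, z up through the chip. Two to four are present (None: absent). All are alike and any nest will do, one puck per nest.
- puck4: Sample puck: a copper disc, 30 mm diameter, 16 mm thick, about 95 g, with a dark 12 mm chip on its upper face; at the start it stands loose, chip up, on the wipe at the left of the bench. Origin at the centre of its underside, z up through the chip. Two to four are present (None: absent). All are alike and any nest will do, one puck per nest.
- bar: Contact bridge: steel bar 18 x 216 x 10 mm pivoted at its middle on the stud. Origin on the stud axis at its underside; y along the bar to the post. Underside 50.8 mm above the bench with the nut up, 44 mm when home. Below it four spring pins (6 mm dia., 8 mm long, at 40 and 80 mm to either side, 1.5 N/mm) clear seated pucks by 4.7 mm with the nut up and press about 3 N each when home.
- bridge (a joint): Swing of the contact bridge about the stud, rad: 0 = in line over the row of nests (a stop); grows counter-clockwise seen from above to 1.571 = square across the row, clear of the nests (a stop). Stays where it is left (about 0.06 N m of friction). At 0 the grip post is at the stage's +y end; at 1.571 it is on the stage's -x side, nearest the robot.
- bridge_post (a point): The grip post of the bridge: an upright round steel pin, 12 mm diameter, 26 mm tall, standing on top of the bar 98 mm from the stud axis. This point is on its axis 13 mm above the bar's top and 13 mm below the post's top.
- nut (a joint): Turn of the knurled nut, rad: 0 = fully up; grows clockwise seen from above (screwing down) to 14.14 (2.25 turns) = home on its stop. It and the bridge go down 3 mm per turn. Friction about 0.06 N m; it stays where it is left.
- nut_mid (a point): The knurled brass nut above the bar: a round head 36 mm diameter; this point is on its axis at mid-height, 9 mm above the nut's underside; the bar's top lies 10 mm below this point. The head is 16 mm tall with a 2 mm collar on top; the stud sticks out above it by 8 mm (nut up) to 15 mm (home).
- valve (a joint): Turn of the handle of the nitrogen valve (steel body and unions on a grey plate 120 x 60 mm, fixed to the bench on the right), rad: 0 = closed (handle across the line); grows counter-clockwise seen from above to 1.571 = fully open (handle along the line). The round scale under the handle has ticks at closed, 45 degrees and fully open. Friction about 0.08 N m; stays where it is left.
- valve_grip (a point): Centre of the valve handle, on its turning axis, 58 mm above the bench. The handle is a plain grey bar 66 mm long, 12 mm wide, 18 mm tall; this point is 8 mm below its top. The point's y axis runs along the bar.
- adapter: bystander: small dark steel lens adapter, 20 mm diameter, 14 mm tall, lying among the pucks; origin under its centre
- vial: bystander: capped glass sample vial, 18 mm diameter, 45 mm tall; origin under its centre
- objective: bystander: a steel microscope objective standing on its flange, 30 mm diameter, 45 mm tall; origin under its centre
- dish: bystander: covered plastic dish, 64 mm diameter, 15 mm tall; origin under its centre
- solvent: bystander: solvent bottle, 60 mm diameter, 140 mm tall; origin under its centre
- grease: bystander: small jar, 36 mm diameter, 35 mm tall; origin under its centre
- driver: bystander: screwdriver lying near the robot, 150 mm long; origin near its middle
- slides: bystander: white box of slides, 85 x 40 x 32 mm; origin under its centre
Mind the look-alikes: they are no part of the job. What is shaped like the puck1 but red is not meant.

How it is judged (in metres and radians):
On the way, in this order (a step that is already met when the one before it is completed fails the run):
1. every puck lies flat, chip up, in a nest (x of puck1 in the frame of stage between -0.006 and 0.006 m and y of puck1 in the frame of stage between -0.086 and 0.086 m and z of puck1 in the frame of stage between 0.018 and 0.025 m and angle between each of puck1, puck2, puck3, puck4's own z axis and vertical below 0.1 rad and x of puck2 in the frame of stage between -0.006 and 0.006 m and y of puck2 in the frame of stage between -0.086 and 0.086 m and z of puck2 in the frame of stage between 0.018 and 0.025 m and x of puck3 in the frame of stage between -0.006 and 0.006 m and y of puck3 in the frame of stage between -0.086 and 0.086 m and z of puck3 in the frame of stage between 0.018 and 0.025 m and x of puck4 in the frame of stage between -0.006 and 0.006 m and y of puck4 in the frame of stage between -0.086 and 0.086 m and z of puck4 in the frame of stage between 0.018 and 0.025 m), for 0.2 s.
2. the bridge is swung in line over the nests (all of step 1 and value of joint bridge below 0.06 rad), for 0.2 s.
3. the nut is screwed home and the pins press on every puck (all of step 2 and value of joint nut above 13.7 rad and contact force between bar and puck1 above 1 N and contact force between bar and puck2 above 1 N and contact force between bar and puck3 above 1 N and contact force between bar and puck4 above 1 N), for 0.2 s.
4. the valve is opened to 45 degrees (value of joint valve between 0.68 and 0.89 rad), for 0.2 s.
At the end, for the whole second after the job is handed in: Every puck present lies flat and chip up on a nest floor, the bridge is in line over the nests (within 0.06 rad of its stop), the nut is home (13.7 rad or more of 14.14) with a pin pressing on every puck with more than 1 N, and the valve stands at 45 degrees within 6 degrees (all of step 3 and all of step 4 and velocity of joint each of nut, valve below 0.05 rad/s); the robot touches nothing.
It fails at once if a bystander is moved more than 30 mm (distance of any of adapter, vial, objective, dish, solvent, grease, driver, slides from where it was at the start of the episode above 0.03 m).
It fails at once if a standing bystander is knocked over (angle between any of vial, objective, solvent, grease's own z axis and vertical above 0.5 rad).
Of puck1, puck2, puck3, puck4 only 2 to 4 are there at a start; the rules pass over those that are not, and their reading is None.
At some moment in a run one of puck1, puck2, puck3, puck4 may be knocked a few centimetres aside while the robot is not near it.
Once in a run the grip may slacken for a moment while it holds something.
It also fails if it takes over 210 s, if anything falls off the work surface, if the arm or the gripper's body presses on something with over 40 N, if the wrist force passes 120 N, or if a joint passes its speed limit or range.

### The arm

A 6-joint arm with a two-finger parallel gripper is mounted at the origin on the work surface. World frame = base frame: x ahead of the robot, y to its left, z up, the work surface at z = 0. Lengths are in mm, angles in rad, forces in N, time in s.
With the tool pointing down it reaches from about 300 to 775 mm from the base axis. Payload 14.6 kg.
Tool frame: the origin (TCP) lies on the centre line of the jaws, within the pads' length; the fingertips stand 8 mm ahead of it and the grasp point (between the pads) lies 11 mm behind it; z points along the fingers, y is the direction in which the jaws open and shut (so a half turn about z gives the same grasp; the last joint's range is limited). The gripper opens to 94 mm and grips with 3 to 60 N. Pads are 16 mm wide; open, the fingers measure 119 mm over their backs; the gripper's body (75 mm by 177 mm) begins 78 mm behind the grasp point.
Start: joints at [1.231, 0.3, 1.521, -0, 1.321, -0.067], TCP at [148.184, 529.652, 213.446] pointing down, gripper open.
Joint ranges: [-3.03, 3.03], [-0.79, 2.21], [0.23, 2.52], [-1.04, 4.18], [0, 3.07], [-2.55, 2.55]. Speed limits (rad/s): [2.22, 2.22, 2.57, 3.14, 3.14, 3.14].

### API

Orientations are given as [roll, pitch, yaw] about the fixed x, y, z axes, in that order (R = Rz(yaw) Ry(pitch) Rx(roll)).
In Python, from cell import read_state, cams, manip gives the robot as it stands.
- The arm moves only by the shell command python3 -m handwheel 'ROWS' [OPENING] [FORCE]. ROWS is JSON, a list of rows, each a list of 4 numbers: the shift along the tool's x, y, z in m, then the turn about the tool's z in degrees. In form: [[dx, dy, dz, turn], ...]. A call has 1 to 5 rows; each row is the pose to reach, as a shift and turn from the pose measured when the call began, along the tool's axes at that moment; what a row does not reach only later rows make up. A row lasts 1/8 s, in which the tool goes at most 62.5 mm and 10.7 degrees, less where a joint would pass 70% of its speed; a pose out of reach is approached as far as the arm can. A call with a gripper value outside its range is refused whole. OPENING is the closure, from 0 (fully open) to 1 (shut), set as the call begins (- or left out, the last holds). The fingers move at their own pace and stop on an object; FORCE is the grip in N (left out, the last holds). Time passes only in rows, so rows that repeat a pose let the fingers close. It gives the time, the measured TCP pose, the force and the opening at its end, in the units of the state.
- read_state(): the state, without advancing time (a new reading comes with each control period).
- cams.camera(name): name is "scene" or "top" or "wrist"; returns the picture (384x512x3 uint8, red, green, blue); there is no depth.
- cams.get_calibration(name): a dict with "vertical_fov" (degrees; the focal length in pixels is half the picture's height over the tangent of half this angle, whatever the lens; pixels are square), "cx", "cy" (the principal point, pixels), "R" (3x3) and "t" (3): a world point X has camera coordinates R X + t. Camera axes: x right, y down, z forward; pixel columns grow to the right and rows downward; lengths in mm; the calibration is good to about 2 mm. A picture is of the moment at which its call begins: read the wrist's pose just before it. get_calibration takes no time and is no camera call; for the wrist camera it gives the pose at the moment of the call.
- manip.sign_off(): hands the job in, once; it reports no verdict.
The state is a dict: "clock": time; "joints": joint angles; "qd": joint speeds; "effort": joint torques, N m; "eef_pos": TCP position; "eef_rot": TCP orientation; "wrist_force": force on the tool from outside, world axes, zero at the start; "moment": the same for the moment, N m; "finger_gap": finger opening in mm.
Only numpy, scipy, OpenCV 4.12 (cv2) and the standard library are available. Lean on these libraries where they do the work, as an engineer would, in place of code of your own. Each camera call takes 0.05 s, during which the arm holds its last target. There are 200 camera calls.

## Working session

There is one attempt and no reset: what is moved stays moved. The work goes in short steps, Python scripts to look and compute and a shell command to move; the robot and the scene stay as the last step left them, time stands still between calls to the robot, and variables do not carry over. Pictures are saved under pics/ and viewed, about 12 in all and at most 16, crops included, and the job is handed in when it is done.

```bash
ls; mkdir -p pics; cat > h.py <<'E'
import numpy as np, cv2
from cell import read_state, cams, manip
def snap(n,f):
    s=read_state(); c=cams.get_calibration(n); im=np.asarray(cams.camera(n)); cv2.imwrite('pics/'+f,im[:,:,::-1])
    c={k:np.array(v) if k in('R','t') else v for k,v in c.items()}; np.save('pics/'+f+'.npy',c,allow_pickle=True); return im,c
def load(f): return cv2.imread('pics/'+f), np.load('pics/'+f+'.npy',allow_pickle=True).item()
def ray(c,u,v):
    f=192/np.tan(np.radians(c['vertical_fov'])/2); d=c['R'].T@np.array([(u-c['cx'])/f,(v-c['cy'])/f,1]); return -c['R'].T@c['t'], d/np.linalg.norm(d)
def onz(c,u,v,z):
    o,d=ray(c,u,v); return o+d*(z-o[2])/d[2]
def tri(*rs):
    A=sum(np.eye(3)-np.outer(d,d) for o,d in rs); b=sum((np.eye(3)-np.outer(d,d))@o for o,d in rs); p=np.linalg.solve(A,b)
    return p,[np.linalg.norm((np.eye(3)-np.outer(d,d))@(p-o)) for o,d in rs]
def proj(c,X):
    f=192/np.tan(np.radians(c['vertical_fov'])/2); x=c['R']@np.array(X,float)+c['t']; return x[:2]/x[2]*f+[c['cx'],c['cy']]
E
python3 - <<'E'
from h import *
print(read_state())
a,c=snap('top','top0.png');b,d=snap('scene','scene0.png');w,e=snap('wrist','wr0.png')
for q in(c,d,e): print(q)
cv2.imwrite('pics/top0b.png',cv2.resize(a[:,:,::-1],(800,600),interpolation=2))
cv2.imwrite('pics/sc0b.png',cv2.resize(b[:,:,::-1],(800,600),interpolation=2))
E
```

```text
pics
{'clock': 0.0, 'joints': array([ 1.23135895e+00,  3.00455629e-01,  1.52157153e+00, -1.78193721e-05,
        1.32067850e+00, -6.65648800e-02]), 'qd': array([-0.00068083,  0.00071253,  0.00067896, -0.00071079,  0.00033308,
       -0.00134324]), 'effort': array([-1.18031963e-03, -5.31807232e+01, -3.52739275e+01,  7.07697007e-02,
        2.44154624e-02, -1.25396450e-04]), 'eef_pos': array([148.13132491, 529.42251825, 212.89884555]), 'eef_rot': array([-3.14048097e+00, -5.68105990e-05,  2.86872454e+00]), 'wrist_force': array([-0.77757309, -0.15310229, -1.26922426]), 'moment': array([-0.0022804 , -0.03192878,  0.081237  ]), 'finger_gap': 93.961944942981}
{'vertical_fov': 42.27320456296542, 'cx': 260.63513466766545, 'cy': 186.35791934806699, 'R': array([[-0.00670625, -0.99969075,  0.02394638],
       [-0.9822235 ,  0.00209286, -0.18770352],
       [ 0.18759536, -0.02477949, -0.98193379]]), 't': array([   4.82503022,  576.7530546 , 1247.8658305 ])}
{'vertical_fov': 52.21427957130636, 'cx': 250.48522696884473, 'cy': 194.64000217344355, 'R': array([[-2.04346088e-01,  9.78898508e-01, -6.22113044e-04],
       [ 7.18204351e-01,  1.49494019e-01, -6.79583732e-01],
       [-6.65150499e-01, -1.39317082e-01, -7.33597686e-01]]), 't': array([  86.11366228, -375.0233701 , 1381.41957882])}
{'vertical_fov': 67.91428057391005, 'cx': 257.6438891555445, 'cy': 191.93080695681118, 'R': array([[ 0.26982324,  0.9629087 , -0.00150039],
       [ 0.93768748, -0.26240089,  0.22778928],
       [ 0.21894658, -0.06286973, -0.9737093 ]]), 't': array([-548.63391865,  -23.73983853,  389.93488932])}
```

View pics/top0b.png

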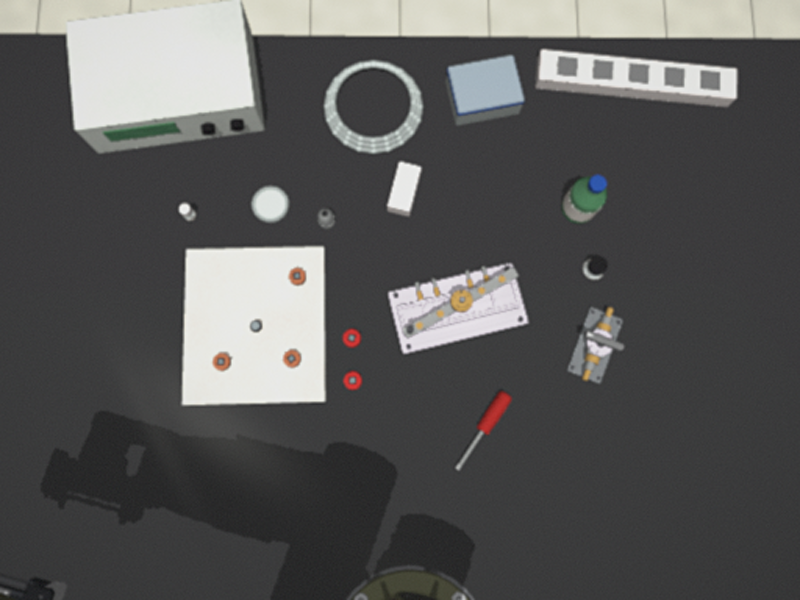

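View pics/sc0b.png

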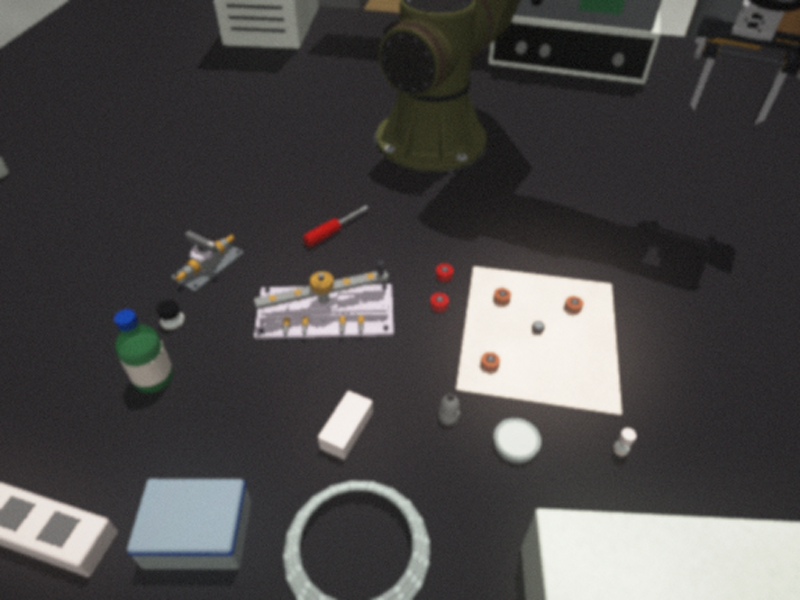

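View pics/wr0.png

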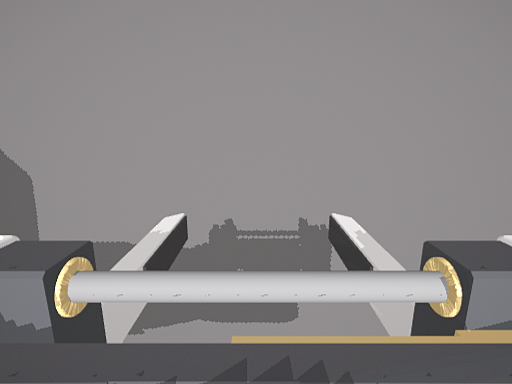

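The top view shows three copper pucks on the wipe (800x600 px: 298,277; 222,361; 292,358), with the adapter at 256,325. Two red decoys are at 351,338 and 352,380. The stage is at about 461,300 with the bar skewed and its post at 410,328, and the valve is at 600,343. The scene view agrees; the wrist view shows only bare bench.

```bash
python3 - <<'E'
from h import *
T,c=load('top0.png');S,d=load('scene0.png')
def blobs(im,lo,hi,minA=8):
    h=cv2.cvtColor(im,cv2.COLOR_BGR2HSV); m=cv2.inRange(h,lo,hi); m=cv2.morphologyEx(m,cv2.MORPH_CLOSE,np.ones((5,5)))
    n,l,s,ce=cv2.connectedComponentsWithStats(m); return [(ce[i].round(1),s[i,4],s[i,2:4]) for i in range(1,n) if s[i,4]>=minA]
for n,im,cc in(('top',T,c),('scene',S,d)):
    print(n)
    for b in blobs(im,(4,90,90),(25,255,255)): print('cop',b[0],b[1],b[2],onz(cc,*b[0],14).round(0))
    for b in blobs(im,(0,150,90),(3,255,255)): print('red',b[0],b[1],onz(cc,*b[0],14).round(0))
a=cv2.resize(T[150:260,235:435],None,fx=4,fy=4,interpolation=2);cv2.imwrite('pics/topst.png',a)
a=cv2.resize(S[130:230,100:260],None,fx=5,fy=5,interpolation=2);cv2.imwrite('pics/scst.png',a)
E
```

```text
top
cop [189.8 176.5] 81 [10 10] [612. 193.  14.]
cop [310.9 177.3] 9 [3 4] [ 609. -136.   14.]
cop [320.7 178.2] 12 [4 4] [ 607. -162.   14.]
cop [295.5 191. ] 163 [14 20] [572. -93.  14.]
cop [279. 186.] 13 [3 5] [585. -49.  14.]
cop [307.5 185.5] 14 [4 4] [ 587. -126.   14.]
cop [268.2 188.5] 11 [3 5] [579. -19.  14.]
cop [389.6 199.1] 25 [5 7] [ 549. -348.   14.]
cop [281.4 200.4] 13 [4 4] [546. -54.  14.]
cop [267.8 207.8] 11 [4 4] [526. -18.  14.]
cop [386.4 208.4] 33 [9 6] [ 523. -338.   14.]
cop [186.5 229.1] 84 [10 11] [470. 199.  14.]
cop [141.3 231.1] 89 [11 11] [465. 318.  14.]
cop [378.9 229.1] 37 [9 6] [ 467. -315.   14.]
cop [374.9 239.7] 25 [5 7] [ 439. -302.   14.]
red [224.7 215.8] 107 [505.  98.  14.]
red [225.4 243.1] 108 [432.  95.  14.]
red [316.1 263.5] 255 [ 377. -144.   14.]
scene
cop [245.3   3.1] 153 [23  8] [-675. -254.   14.]
cop [142.9 154.8] 59 [12 11] [ 441. -310.   14.]
cop [120.9 171.9] 89 [16 14] [ 520. -342.   14.]
cop [205.4 179.9] 195 [16 15] [ 503. -107.   14.]
cop [236.5 176. ] 14 [4 5] [471. -28.  14.]
cop [221.4 179.4] 13 [4 4] [492. -65.  14.]
cop [321.1 189.3] 83 [10 10] [474. 200.  14.]
cop [190.4 186.9] 11 [4 3] [ 536. -138.   14.]
cop [174.  190.2] 12 [5 4] [ 556. -176.   14.]
cop [366.7 194.6] 89 [11 10] [469. 317.  14.]
cop [194.9 205. ] 18 [5 5] [ 594. -108.   14.]
cop [218.6 204.1] 17 [4 5] [579. -50.  14.]
cop [230.5 204. ] 16 [4 5] [573. -20.  14.]
cop [183.  205.5] 12 [3 4] [ 602. -136.   14.]
cop [313.1 231.2] 111 [12 12] [617. 193.  14.]
red [205.5 147.8] 194 [ 375. -144.   14.]
red [284.  173.6] 104 [436.  96.  14.]
red [280.7 192.6] 109 [508.  98.  14.]
```

View pics/topst.png

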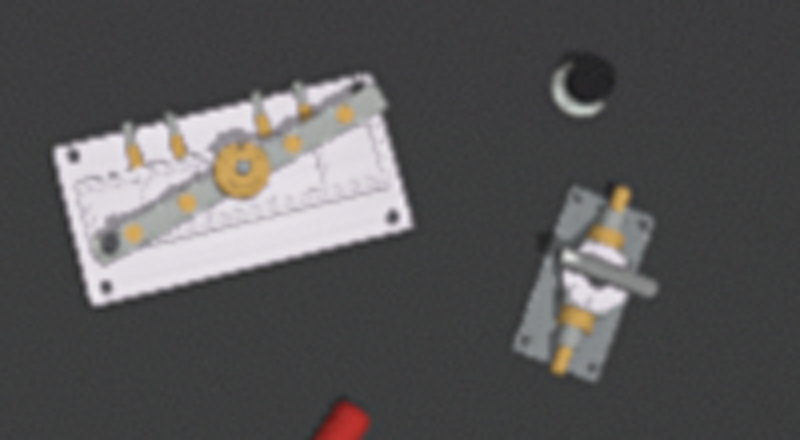

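View pics/scst.png

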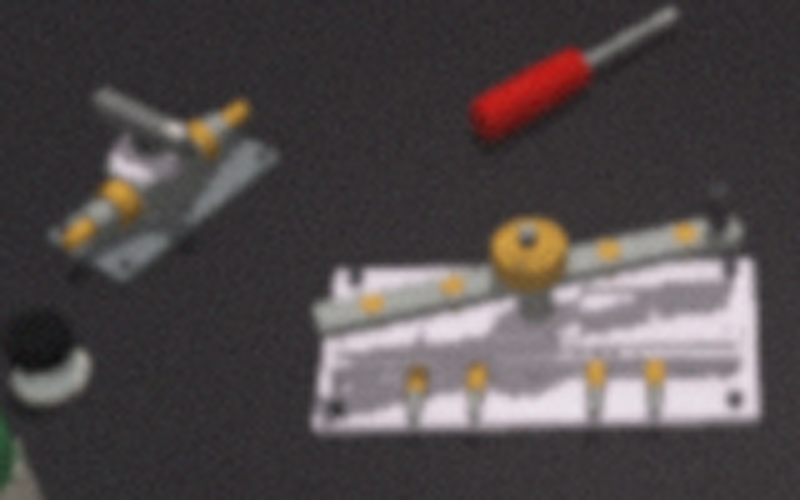

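The bridge stands about 16° open, with its post at crop px 108,243 in the top view. The stage is yawed about 13°. The valve handle is closed (centre crop px 605,270). Four brass-tipped clips stand on the stage's +x side. Next I'll triangulate these and take wrist-camera views.

```bash
cat >> h.py <<'E'
def go(x,y,z,yaw=None):
    "print the shift in tool axes (m) and turn (deg) to a world pose with the tool down"
    s=read_state(); p=s['eef_pos']; w=s['eef_rot'][2]
    d=np.array([x,y,z])-p; ex=[np.cos(w),np.sin(w)]; ey=[np.sin(w),-np.cos(w)]
    t=0 if yaw is None else np.degrees(w-yaw)
    print('shift %.4f %.4f %.4f turn %.1f (mod180 %.1f)'%(d[:2]@ex/1e3,d[:2]@ey/1e3,-d[2]/1e3,t,(t+90)%180-90),'q1 q6',s['joints'][[0,5]].round(2))
E
python3 - <<'E'
from h import *
T,c=load('top0.png');S,d=load('scene0.png')
t=lambda u,v:(235+u/4-.4,150+v/4-.4)
s=lambda u,v:(100+u/5-.4,130+v/5-.4)
for n,a,b in [('studtop',(243,167),(528,237)),('post top',(108,239),(718,190)),('handle end L',(563,257),(183,133)),('handle end R',(655,290),(100,97)),
  ('hole NE',(359,86),(335,407)),('hole NW',(73,156),(735,399)),('hole SW',(105,287),(729,268)),('barfarend',(374,95),(322,318))]:
    p,r=tri(ray(c,*t(*a)),ray(d,*s(*b))); print(n,p.round(1),np.round(r,1))
for k in[(73,156),(105,287),(392,217),(359,86)]: print('hole',onz(c,*t(*k),8).round(1))
for k in[(55,148),(370,75),(413,228),(93,305)]: print('corner',onz(c,*t(*k),8).round(1))
for a,b in [((189.8,176.5),(313.1,231.2)),((186.5,229.1),(321.1,189.3)),((141.3,231.1),(366.7,194.6))]:
    p,r=tri(ray(c,*a),ray(d,*b)); print('puck',p.round(1),np.round(r,1))
print(onz(c,256/1.5625,325/1.5625,14))
e=load('wr0.png')[1]; o=-e['R'].T@e['t']; w=2.8687; dd=o-[148.13,529.42,212.9]
print('cam in tool',dd[:2]@[np.cos(w),np.sin(w)],dd[:2]@[np.sin(w),-np.cos(w)],-dd[2])
w=1.571+.235; go(520,-60,330,w)
E
```

```text
studtop [558.  -85.5  82.8] [0.5 0.5]
post top [511.2   0.7  87.8] [0.4 0.4]
handle end L [ 501.7 -293.9   64.2] [0.3 0.3]
handle end R [ 480.1 -352.8   61. ] [1.1 1.1]
hole NE [ 626.6 -172.4   12.4] [0.9 0.9]
hole NW [579.   22.6  10.4] [0.3 0.3]
hole SW [489.8   0.8  11. ] [0.4 0.4]
barfarend [ 610.4 -175.8   59.7] [0.3 0.3]
hole [579.5  22.3   8. ]
hole [490.1   1.2   8. ]
hole [ 537.  -193.6    8. ]
hole [ 627.9 -174.     8. ]
corner [585.1  34.5   8. ]
corner [ 635.6 -181.8    8. ]
corner [ 529.4 -207.6    8. ]
corner [478.1   9.3   8. ]
puck [613.  193.4   9.5] [0. 0.]
puck [469.9 199.9   9.5] [0.6 0.6]
puck [465.1 318.5   9.9] [0.1 0.1]
[526.22363973 260.22742808  14.        ]
cam in tool 65.49337669486276 -0.5208043793235362 -171.36774443858386
shift -0.5169 -0.4675 -0.1170 turn 60.9 (mod180 60.9) q1 q6 [ 1.23 -0.07]
```

```bash
python3 -m handwheel '[[-0.03,-0.03,-0.045,0],[-0.06,-0.06,-0.09,0],[-0.1,-0.1,-0.117,0],[-0.14,-0.14,-0.117,0],[-0.18,-0.18,-0.117,0]]' 0 ; python3 -m handwheel '[[-0.04,-0.04,0,0],[-0.08,-0.08,0,0],[-0.12,-0.12,0,0],[-0.16,-0.155,0,0],[-0.2,-0.19,0,0]]'; python3 -c "
from h import *
go(496,-73,330)"
```

```text
clock: 0.78
eef_pos: [273.4, 306.1, 330.3]
eef_rot: [-3.141, 0.0, 2.869]
wrist_force: [1.0, 0.4, -0.1]
finger_gap: 94.0
clock: 1.4
eef_pos: [415.6, 67.5, 330.5]
eef_rot: [-3.141, 0.001, 2.869]
wrist_force: [0.1, 0.7, 0.1]
finger_gap: 94.1
shift -0.1153 -0.1137 0.0005 turn 0.0 (mod180 0.0) q1 q6 [ 0.07 -1.22]
```

```bash
python3 -m handwheel '[[-0.04,-0.04,0,0],[-0.08,-0.08,0,0],[-0.115,-0.114,0,0],[-0.115,-0.114,0,0],[-0.115,-0.114,0,0]]'; python3 - <<'E'
from h import *
a,c=snap('wrist','wrA.png'); print(proj(c,[558,-85.5,83]),proj(c,[511,0,88]))
E
python3 -m handwheel '[[0.02,-0.04,0,0],[0.04,-0.08,0,0],[0.06,-0.12,0,0],[0.06,-0.12,0,0],[0.06,-0.12,0,0]]'; python3 - <<'E'
from h import *
b,d=snap('wrist','wrB.png')
a,c=load('wrA.png'); cv2.imwrite('pics/wrA2.png',cv2.resize(a,(800,600),interpolation=2)); cv2.imwrite('pics/wrB2.png',cv2.resize(b[:,:,::-1],(800,600),interpolation=2))
E
```

```text
clock: 2.02
eef_pos: [495.3, -72.9, 330.4]
eef_rot: [-3.141, -0.0, 2.869]
wrist_force: [-0.6, 0.1, -0.6]
finger_gap: 94.2
[261.35057603 211.77716893] [309.18656392 168.01383475]
clock: 2.7
eef_pos: [405.5, -171.0, 331.0]
eef_rot: [-3.142, 0.001, 2.87]
wrist_force: [-0.8, -0.1, 0.1]
finger_gap: 93.7
```

View pics/wrA2.png

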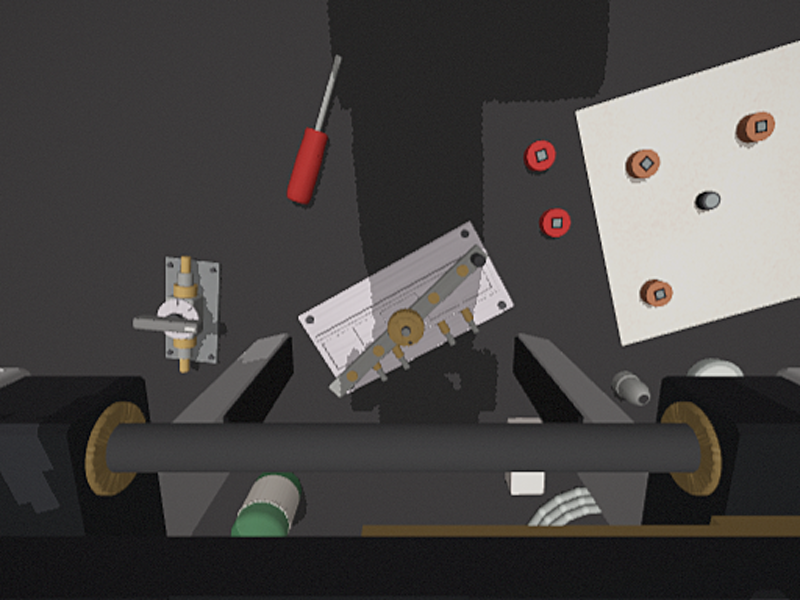

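View pics/wrB2.png

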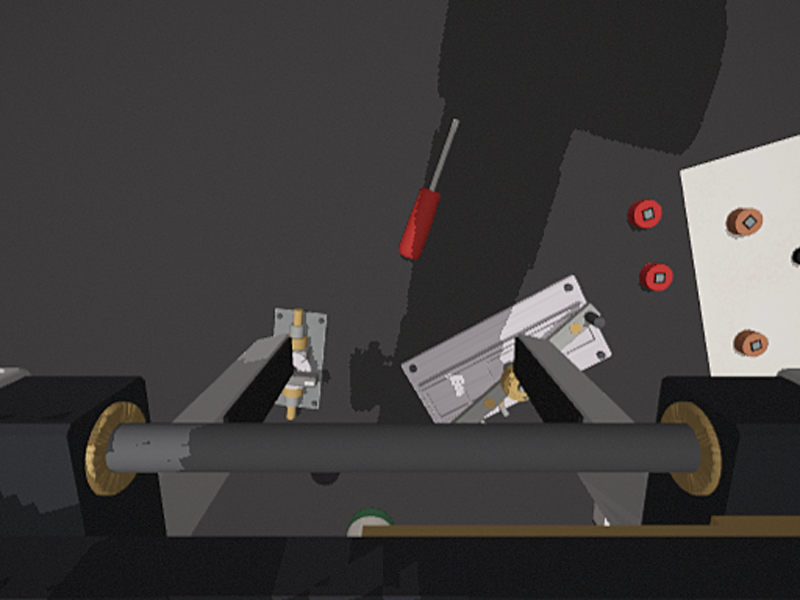

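View A (800x600): nut/stud at 405,329, post top at 478,259, valve handle from 135,323 to 198,326, and the pucks at 643,163, 757,127 and 656,293. View B is half hidden by the fingers. I'll triangulate A against top and scene, including the clips.

```bash
python3 - <<'E'
from h import *
T,c=load('top0.png');S,d=load('scene0.png');A,e=load('wrA.png')
k=.64
t=lambda u,v:(235+u/4-.4,150+v/4-.4)
s=lambda u,v:(100+u/5-.4,130+v/5-.4)
a=lambda u,v:(u*k-.2,v*k-.2)
L=[('studtop',(243,167),(528,237),(406,330)),('post top',(108,239),(718,190),(478,259)),('valve endL',(563,257),(183,133),(197,326)),('valve endR',(655,290),(100,97),(136,323)),
('clip1',(137,157),(655,375),(467,314)),('clip2',(179,148),(596,375),(443,327)),('clip3',(263,125),(478,380),(399,352)),('clip4',(305,112),(417,382),(377,367))]
O=np.array([558,-85.7]);w=.235
def st(p): q=p[:2]-O; return np.array([q@[np.cos(w),np.sin(w)],q@[-np.sin(w),np.cos(w)],p[2]]).round(1)
for n,x,y,z in L:
    p,r=tri(ray(c,*t(*x)),ray(d,*s(*y)),ray(e,*a(*z))); print(n,p.round(1),np.round(r,1),st(p))
for q in[(465,233),(310,320),(502,304)]: p=onz(e,*a(*q),8);print('hole',p.round(1),st(p))
for q in[(472,222),(299,316),(514,304)]: p=onz(e,*a(*q),8);print('corner',p.round(1),st(p))
for u,(x,y) in [((643,163),((186.5,229.1),(321.1,189.3))),((757,127),((141.3,231.1),(366.7,194.6))),((656,293),((189.8,176.5),(313.1,231.2)))]:
    print('puck A',onz(e,*a(*u),10).round(1))
h=cv2.cvtColor(A,cv2.COLOR_BGR2HSV); m=cv2.inRange(h,(0,90,60),(20,255,255)); m[:,:400]=0; m[215:]=0
for C in cv2.findContours(m,0,2)[0]:
    if cv2.contourArea(C)>80: print(cv2.fitEllipse(C),)
E
```

```text
studtop [557.2 -86.4  81.8] [1.1 1.1 1.6] [-0.9 -0.5 81.8]
post top [508.9  -1.   84.7] [3.3 0.9 3.4] [-28.   93.8  84.7]
valve endL [ 500.9 -294.3   63.4] [1.  0.2 0.9] [-104.1 -189.5   63.4]
valve endR [ 480.2 -353.1   61.7] [0.6 1.6 1.1] [-137.9 -241.9   61.7]
clip1 [576.6 -20.4  15.9] [0.8 1.5 1.1] [33.3 59.1 15.9]
clip2 [583.2 -49.5  16.6] [0.3 1.6 1.9] [32.9 29.3 16.6]
clip3 [ 598.7 -106.4   17.1] [0.2 1.3 1.2] [ 34.8 -29.6  17.1]
clip4 [ 607.9 -135.1   19.4] [0.6 1.3 1.7] [ 37.  -59.7  19.4]
hole [488.6  -1.1   8. ] [-47.8  98.4   8. ]
hole [ 537.  -196.5    8. ] [ -46.3 -102.9    8. ]
hole [578.   20.3   8. ] [44.2 98.4  8. ]
corner [479.1   9.1   8. ] [-54.7 110.6   8. ]
corner [ 529.  -207.2    8. ] [ -56.5 -111.4    8. ]
corner [581.7  33.5   8. ] [ 50.8 110.4   8. ]
puck A [467.8 197.4  10. ]
puck A [464.1 316.8  10. ]
puck A [611.8 190.2  10. ]
((419.6419982910156, 187.13609313964844), (15.646263122558594, 20.086688995361328), 95.67804718017578)
((411.0379943847656, 104.53262329101562), (16.6480770111084, 21.956161499023438), 69.04013061523438)
((483.29962158203125, 81.0494613647461), (16.894601821899414, 24.92995262145996), 70.26192474365234)
```

```bash
python3 -c "
from h import *
go(510,-0.5,150)"
```

```text
shift -0.0549 0.1921 0.1809 turn 0.0 (mod180 0.0) q1 q6 [-0.48 -1.78]
```

```bash
python3 -m handwheel '[[-0.015,0.04,0.04,0],[-0.03,0.08,0.08,0],[-0.04,0.12,0.12,0],[-0.05,0.16,0.15,0],[-0.055,0.192,0.17,0]]' 0.47; python3 -c "
from h import *
go(510,-0.5,72)"
```

```text
clock: 3.38
eef_pos: [510.5, 2.3, 159.1]
eef_rot: [-3.141, -0.001, 2.873]
wrist_force: [-0.9, -0.5, -0.3]
finger_gap: 50.7
shift -0.0002 -0.0028 0.0871 turn 0.0 (mod180 0.0) q1 q6 [-0.07 -1.37]
```

```bash
python3 -m handwheel '[[0,-0.003,0.03,0],[0,-0.003,0.06,0],[0,-0.003,0.087,0],[0,-0.003,0.087,0]]'; python3 -m handwheel '[[0,0,0,0],[0,0,0,0],[0,0,0,0],[0,0,0,0]]' 1 10; python3 - <<'E'
from h import *
s=read_state();p=s['eef_pos'];w=s['eef_rot'][2];O=np.array([557,-86.5]);r=98;
print(p, np.linalg.norm(p[:2]-O), 'bridge',np.arctan2(-(p-[557,0,0])[0],p[1]+86.5)-.235)
ex=[np.cos(w),np.sin(w)]; ey=[np.sin(w),-np.cos(w)]
a0=np.arctan2(-(p[0]-557),p[1]+86.5)
for b in np.linspace(a0,1.806,11)[1:]:
    q=O+r*np.array([-np.sin(b),np.cos(b)])-p[:2]; print(round(b-.235,2),round(q@ex/1e3,4),round(q@ey/1e3,4))
E
```

```text
clock: 3.88
eef_pos: [508.8, 0.6, 70.6]
eef_rot: [-3.141, -0.004, 2.875]
wrist_force: [0.8, -1.0, 0.3]
finger_gap: 50.0
clock: 4.38
eef_pos: [509.1, 0.3, 71.0]
eef_rot: [-3.14, -0.003, 2.875]
wrist_force: [1.7, -5.6, -0.4]
finger_gap: 13.3
[5.09092003e+02 3.22374310e-01 7.09837503e+01] 99.16300140312102 bridge 0.2692189155011051
0.4 0.0077 -0.0103
0.53 0.015 -0.0208
0.66 0.0208 -0.0321
0.79 0.0251 -0.0441
0.92 0.0278 -0.0566
1.05 0.0289 -0.0693
1.18 0.0283 -0.082
1.31 0.0261 -0.0946
1.44 0.0222 -0.1067
1.57 0.0168 -0.1183
```

```bash
python3 -m handwheel '[[0.008,-0.010,0,0],[0.015,-0.021,0,0],[0.021,-0.032,0,0],[0.025,-0.044,0,0],[0.028,-0.057,0,0]]'; python3 -m handwheel '[[0.001,-0.012,0,0],[0.001,-0.025,0,0],[-0.002,-0.037,0,0],[-0.006,-0.049,0,0],[-0.01,-0.059,0,0]]';python3 -m handwheel '[[0,0,0,0]]'; python3 - <<'E'
from h import *
s=read_state();p=s['eef_pos']
print('bridge',np.arctan2(557-p[0],p[1]+86.5)-.235,p)
E
```

```text
clock: 5.0
eef_pos: [466.5, -47.7, 71.2]
eef_rot: [-3.141, -0.003, 2.875]
wrist_force: [-1.5, 2.3, -0.5]
finger_gap: 11.6
clock: 5.62
eef_pos: [460.9, -108.3, 71.2]
eef_rot: [-3.141, -0.003, 2.875]
wrist_force: [0.7, 0.5, -0.4]
finger_gap: 11.8
clock: 5.75
eef_pos: [461.1, -109.1, 71.2]
eef_rot: [-3.14, -0.003, 2.874]
wrist_force: [-1.2, -2.0, 0.7]
finger_gap: 11.7
bridge 1.567426710804209 [ 461.05703041 -109.12947218   71.17113375]
```

```bash
python3 -m handwheel '[[0,0,0,0],[0,0,0,0]]' 0.36; python3 -m handwheel '[[0,0,-0.05,0],[0,0,-0.08,0]]';  python3 -c "
from h import *
go(469,198.5,130,1.806)"
```

```text
clock: 6.0
eef_pos: [461.1, -108.9, 71.2]
eef_rot: [-3.14, -0.003, 2.874]
wrist_force: [-0.5, 0.6, -0.7]
finger_gap: 28.3
clock: 6.25
eef_pos: [461.7, -108.7, 153.1]
eef_rot: [-3.14, -0.001, 2.875]
wrist_force: [0.7, -0.5, -0.7]
finger_gap: 48.1
shift 0.0740 0.2982 0.0231 turn 61.2 (mod180 61.2) q1 q6 [-0.31 -1.61]
```

```bash
python3 -m handwheel '[[0.015,0.06,0,10],[0.03,0.12,0,20],[0.045,0.18,0,30],[0.06,0.24,0,40],[0.074,0.298,0.023,50]]'; python3 -c "
from h import *
go(469,198.5,130,1.806)"
```

```text
clock: 6.88
eef_pos: [468.8, 164.2, 139.8]
eef_rot: [3.141, 0.001, 2.062]
wrist_force: [-0.2, -0.4, -0.2]
finger_gap: 59.9
shift 0.0302 0.0164 0.0098 turn 14.7 (mod180 14.7) q1 q6 [ 0.26 -0.23]
```

```bash
python3 -m handwheel '[[0.015,0.008,0.005,7],[0.03,0.016,0.01,14.7],[0.03,0.016,0.01,14.7],[0.03,0.016,0.01,14.7]]';  cat >> h.py <<'E'
def puck(f,near=None,ztop=16):
    "copper puck in the wrist view nearest the tool axis: centre of its chip by a ray onto its top"
    im,c=snap('wrist',f); im=im[:,:,::-1].copy(); p=read_state()['eef_pos']
    h=cv2.cvtColor(im,cv2.COLOR_BGR2HSV); m=cv2.inRange(h,(2,90,60),(20,255,255)); u0=proj(c,[*(near if near is not None else p[:2]),ztop]); out=[]
    m=cv2.morphologyEx(m,cv2.MORPH_CLOSE,np.ones((9,9)))
    for C in cv2.findContours(m,0,2)[0]:
        if cv2.contourArea(C)<200: continue
        q=cv2.minEnclosingCircle(C); k=np.zeros(m.shape,np.uint8); cv2.drawContours(k,[C],-1,255,-1)
        k=cv2.erode(k,np.ones((5,5))); ch=((h[:,:,1]<70)&(k>0)).astype(np.uint8); M=cv2.moments(ch,True)
        cc=(M['m10']/M['m00'],M['m01']/M['m00']) if M['m00']>15 else q[0]
        out.append((np.hypot(*(np.array(cc)-u0)),cc,q,onz(c,*cc,ztop)[:2].round(1),onz(c,*q[0],ztop*.6)[:2].round(1)))
    out.sort(key=lambda o:o[0])
    for o in out[:3]: print('px',np.round(o[1],1),'chip',o[3],'hull',o[4],'r',round(o[2][1],1))
    return out,c
E
python3 - <<'E'
from h import *
puck('p2.png')
go(469,198.5,15,1.806)
E
```

```text
clock: 7.38
eef_pos: [468.8, 197.8, 130.0]
eef_rot: [3.141, 0.001, 1.808]
wrist_force: [-0.6, -0.3, -0.4]
finger_gap: 60.3
px [257.4 190.4] chip [468.4 197.2] hull [468.7 197.3] r 14.6
px [282.6  68.5] chip [463.8 316.2] hull [463.9 316.7] r 17.0
px [388.2 227.1] chip [612.4 191.1] hull [611.4 191.4] r 16.2
shift 0.0008 0.0003 0.1151 turn 0.1 (mod180 0.1) q1 q6 [0.33 0.09]
```

View pics/p2.png

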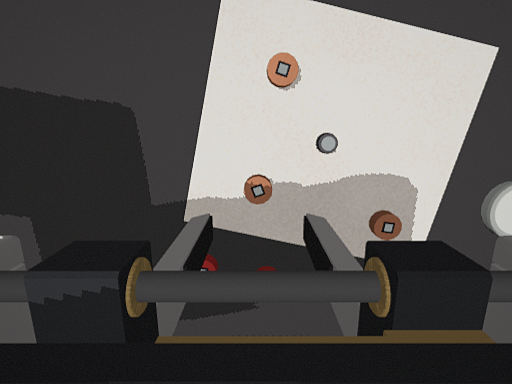

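The puck lies at px 257,190, centred between the fingers. The other two are at 283,68 and 388,227, the adapter at 327,143. Going down to grasp.

```bash
python3 -m handwheel '[[-0.0005,0,0.05,0],[-0.0005,0,0.09,0],[-0.0005,-0.0005,0.115,0],[-0.0005,-0.0005,0.115,0]]'; python3 -m handwheel '[[0,0,0,0],[0,0,0,0],[0,0,0,0]]' 1 35;  python3 -m handwheel '[[0,0,-0.03,0],[0,0,-0.08,0],[0,0,-0.115,0]]'; python3 - <<'E'
from h import *
y=.235; O=np.array([557,-86.5])
for n,v in zip('1234',(-80,-40,40,80)): print(n,(O+v*np.array([-np.sin(y),np.cos(y)])).round(1))
go(*(O+80*np.array([-np.sin(y),np.cos(y)])),130,1.806)
E
```

```text
clock: 7.92
eef_pos: [467.9, 196.1, 14.1]
eef_rot: [-3.14, 0.001, 1.808]
wrist_force: [-0.8, 0.0, 0.2]
finger_gap: 60.1
clock: 8.3
eef_pos: [468.3, 196.2, 14.9]
eef_rot: [-3.141, 0.001, 1.808]
wrist_force: [-0.0, -1.0, -0.1]
finger_gap: 33.7
clock: 8.68
eef_pos: [468.6, 196.5, 132.3]
eef_rot: [3.14, 0.001, 1.808]
wrist_force: [0.1, -0.8, 0.8]
finger_gap: 3.3
1 [ 575.6 -164.3]
2 [ 566.3 -125.4]
3 [547.7 -47.6]
4 [538.4  -8.7]
shift -0.2158 0.0195 0.0023 turn 0.1 (mod180 0.1) q1 q6 [0.33 0.09]
```

The lift began before the fingers had closed. I'll reopen, re-measure and retry with a longer close.

```bash
python3 -m handwheel '[[0,0,0,0],[0,0,0,0],[0,0,0,0],[0,0,0,0],[0,0,0,0]]' 0.36; python3 - <<'E'
from h import *
o,c=puck('p2b.png'); go(*o[0][3],15,1.806)
E
```

```text
clock: 9.3
eef_pos: [468.5, 196.4, 131.9]
eef_rot: [3.141, 0.001, 1.808]
wrist_force: [-0.5, 0.2, -0.1]
finger_gap: 50.4
px [251.1 188.8] chip [461.6 195.6] hull [461.8 195.6] r 14.6
px [283.2  67.6] chip [464.  316.1] hull [463.5 316.3] r 17.2
px [388.1 225.5] chip [612.4 190.9] hull [611.5 190.8] r 16.0
shift 0.0008 -0.0070 0.1170 turn 0.1 (mod180 0.1) q1 q6 [0.33 0.09]
```

```bash
python3 -m handwheel '[[0.001,-0.007,0.05,0],[0.001,-0.007,0.09,0],[0.001,-0.007,0.117,0],[0.001,-0.007,0.117,0]]'; python3 -m handwheel '[[0,0,0,0],[0,0,0,0],[0,0,0,0],[0,0,0,0],[0,0,0,0]]' 1 35;  python3 -m handwheel '[[0,0,0,0]]'; python3 -m handwheel '[[0,0,-0.03,0],[0,0,-0.08,0],[0,0,-0.115,0]]'; python3 - <<'E'
from h import *
go(538.4,-8.7,130,1.806)
E
```

```text
clock: 9.85
eef_pos: [460.7, 195.4, 13.5]
eef_rot: [-3.139, 0.001, 1.808]
wrist_force: [-0.3, 0.2, 0.4]
finger_gap: 60.1
clock: 10.48
eef_pos: [461.0, 195.5, 14.2]
eef_rot: [-3.14, 0.001, 1.808]
wrist_force: [-1.4, -0.4, 7.2]
finger_gap: 28.8
clock: 10.6
eef_pos: [461.0, 195.5, 14.3]
eef_rot: [-3.14, 0.001, 1.808]
wrist_force: [-0.4, -0.4, -1.0]
finger_gap: 29.0
clock: 10.98
eef_pos: [461.3, 195.7, 131.2]
eef_rot: [-3.141, 0.001, 1.808]
wrist_force: [-0.0, -0.1, -1.1]
finger_gap: 28.8
shift -0.2168 0.0268 0.0012 turn 0.1 (mod180 0.1) q1 q6 [0.33 0.09]
```

```bash
python3 -c "
from h import *
go(575.6,-164.3,130,1.806)"; python3 -m handwheel '[[-0.06,0.006,0,0],[-0.12,0.012,0,0],[-0.18,0.018,0,0],[-0.24,0.024,0,0],[-0.3,0.027,0,0]]'; python3 -c "
from h import *
go(575.6,-164.3,130,1.806)"
```

```text
shift -0.3768 0.0264 0.0012 turn 0.1 (mod180 0.1) q1 q6 [0.33 0.09]
clock: 11.6
eef_pos: [558.4, -91.5, 131.2]
eef_rot: [-3.141, 0.001, 1.808]
wrist_force: [0.6, 0.1, -1.7]
finger_gap: 28.8
shift -0.0748 -0.0004 0.0012 turn 0.1 (mod180 0.1) q1 q6 [-0.23 -0.46]
```

```bash
python3 -m handwheel '[[-0.04,0,0,0],[-0.075,0,0,0],[-0.075,0,0,0],[-0.075,0,0,0]]'; python3 - <<'E'
from h import *
im,c=snap('wrist','st1.png'); go(575.6,-164.3,130,1.806)
cv2.imwrite('pics/st1b.png',cv2.resize(im[40:270,130:400,::-1],(799,680),interpolation=2)[:600])
y=.235; O=np.array([557,-86.5]); R=np.array([[np.cos(y),-np.sin(y)],[np.sin(y),np.cos(y)]])
for v in(-40,40,80): print(v,[proj(c,[*(O+R@[a,v+b]),27]).round(1).tolist() for a in(-18,18) for b in(-18,18)])
E
```

```text
clock: 12.1
eef_pos: [575.7, -163.8, 131.0]
eef_rot: [-3.14, 0.0, 1.808]
wrist_force: [1.7, 0.2, -0.4]
finger_gap: 28.6
shift -0.0008 -0.0005 0.0012 turn 0.2 (mod180 0.2) q1 q6 [-0.34 -0.58]
-40 [[239.4, 170.8], [238.9, 133.1], [276.3, 170.9], [277.0, 133.2]]
40 [[238.3, 83.8], [237.8, 40.5], [277.8, 83.9], [278.6, 40.6]]
80 [[237.7, 35.6], [237.1, -11.0], [278.7, 35.6], [279.5, -10.9]]
```

View pics/st1b.png

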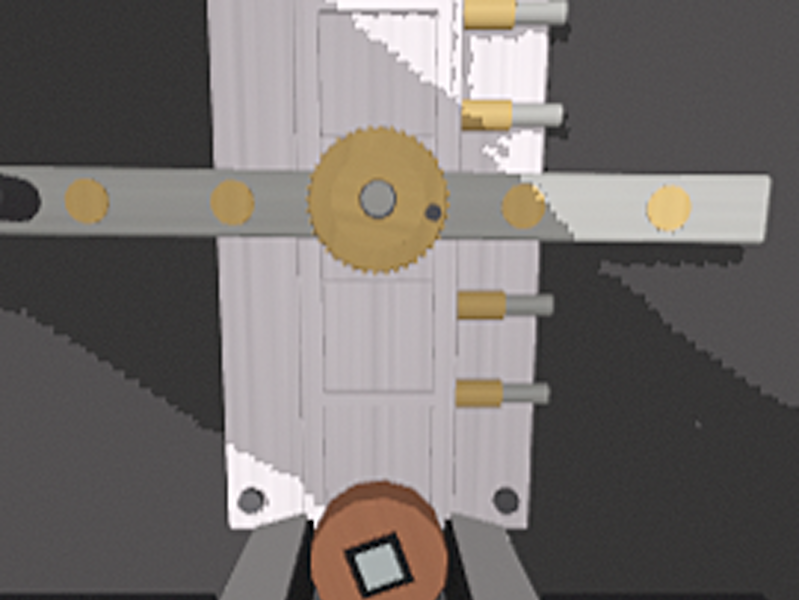

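The crop shows the puck held at about 378,567. Nest 2's edges are at x 323–434, y 280–391, nest 3's at x 318–438, y 11–133. The bridge is square across and clear. I'll compare with the prediction.

```bash
python3 - <<'E'
from h import *
im,c=load('st1.png'); k=lambda u,v:(130+u/2.959-.3,40+v/2.957-.3)
y=.235; O=np.array([557,-86.5])
def st(p): q=p[:2]-O; return np.array([q@[np.cos(y),np.sin(y)],q@[-np.sin(y),np.cos(y)]]).round(1)
for n,u,z in[('chip',(378,566),132.7),('stud',(377,198),88),('post',(10,200),87)]: p=onz(c,*k(*u),z);print(n,p.round(1),st(p))
for n,q in[('n2',((323,391),(434,391),(323,280),(434,280))),('n3',((320,133),(440,133),(318,11),(437,11)))]:
  for u in q: print(n,[st(onz(c,*k(*u),z)).tolist() for z in (22,27)])
print('tcp',st(np.array([575.7,-163.8])))
E
```

```text
chip [ 575.5 -164.   132.7] [ -0.1 -79.7]
stud [556.8 -88.2  88. ] [-0.6 -1.6]
post [ 469.4 -109.8   87. ] [-90.6  -2.2]
n2 [[-18.9, -59.9], [-18.5, -59.1]]
n2 [[18.4, -59.8], [18.1, -59.0]]
n2 [[-18.4, -23.3], [-18.1, -23.2]]
n2 [[17.8, -23.3], [17.5, -23.1]]
n3 [[-18.8, 21.9], [-18.4, 21.2]]
n3 [[18.9, 22.0], [18.5, 21.3]]
n3 [[-18.9, 56.9], [-18.6, 55.7]]
n3 [[17.3, 57.0], [17.0, 55.7]]
tcp [  0.2 -79.5]
```

```bash
python3 -m handwheel '[[-0.0015,0,0.04,0],[-0.0015,0,0.075,0],[-0.0015,0,0.088,0],[-0.0015,0,0.091,0],[-0.0015,0,0.093,0]]'; python3 -m handwheel '[[0,0,0.001,0],[0,0,0.001,0]]'
```

```text
clock: 12.78
eef_pos: [576.8, -164.9, 39.4]
eef_rot: [3.141, 0.001, 1.809]
wrist_force: [-0.3, 0.0, -1.7]
finger_gap: 29.2
clock: 13.02
eef_pos: [577.1, -165.0, 39.1]
eef_rot: [3.14, 0.002, 1.809]
wrist_force: [-0.6, 0.6, -1.4]
finger_gap: 29.0
```

```bash
python3 -m handwheel '[[0,-0.0014,0.001,0],[0,-0.0014,0.002,0],[0,-0.0014,0.003,0],[0,-0.0014,0.003,0]]'; python3 -m handwheel '[[0,0,0,0],[0,0,0,0],[0,0,0,0],[0,0,0,0]]' 0.4;python3 -m handwheel '[[0,0,-0.04,0],[0,0,-0.09,0],[0,0,-0.095,0],[0,0,-0.095,0]]'; python3 - <<'E'
from h import *
puck('n1.png',ztop=38)
go(463.9,316.2,130,1.806)
E
```

```text
clock: 13.52
eef_pos: [575.8, -165.4, 36.3]
eef_rot: [3.14, 0.002, 1.809]
wrist_force: [-1.8, 0.3, 1.1]
finger_gap: 28.9
clock: 14.02
eef_pos: [575.8, -165.4, 36.2]
eef_rot: [3.14, 0.002, 1.809]
wrist_force: [0.7, 0.0, -0.4]
finger_gap: 56.4
clock: 14.52
eef_pos: [575.5, -165.2, 130.8]
eef_rot: [3.14, 0.002, 1.809]
wrist_force: [-0.7, 0.1, 0.0]
finger_gap: 56.2
px [257.7 195.1] chip [ 575.4 -165.5] hull [ 575.7 -167.6] r 15.7
px [260.9 105.6] chip [558.8 -85.3] hull [556.6 -84.6] r 24.7
px [145.9 286.8] chip [ 486.3 -287.5] hull [ 482.1 -298.2] r 30.2
shift 0.4939 0.0057 -0.0000 turn 0.2 (mod180 0.2) q1 q6 [-0.34 -0.58]
```

```bash
python3 -m handwheel '[[0.06,0,0,0],[0.12,0.001,0,0],[0.18,0.002,0,0],[0.24,0.003,0,0],[0.3,0.004,0,0]]' 0.3; python3 -m handwheel '[[0.06,0.0,0,0],[0.12,0.001,0,0],[0.18,0.002,0,0],[0.194,0.002,0,0],[0.194,0.002,0,0]]'; python3 - <<'E'
from h import *
go(463.9,316.2,130,1.806)
o,c=puck('p3.png'); go(*o[0][3],14.5,1.806)
E
```

```text
clock: 15.2
eef_pos: [506.8, 129.0, 128.3]
eef_rot: [-3.14, 0.001, 1.809]
wrist_force: [0.5, 0.3, 0.4]
finger_gap: 65.7
clock: 15.82
eef_pos: [462.4, 317.9, 126.9]
eef_rot: [-3.138, 0.002, 1.811]
wrist_force: [0.9, -1.3, 0.4]
finger_gap: 66.0
shift -0.0020 0.0010 -0.0031 turn 0.3 (mod180 0.3) q1 q6 [0.54 0.3 ]
px [259.4 192.9] chip [464.  315.9] hull [464.1 316. ] r 14.7
px [388.5 286.5] chip [627.2 246.8] hull [631.3 243.7] r 30.4
px [126.5 286.5] chip [346.6 177.5] hull [344.3 172.9] r 30.4
shift -0.0014 0.0008 0.1127 turn 0.2 (mod180 0.2) q1 q6 [0.54 0.3 ]
```

```bash
python3 -m handwheel '[[-0.001,0.001,0.05,0],[-0.001,0.001,0.09,0],[-0.001,0.001,0.112,0],[-0.001,0.001,0.112,0],[-0.001,0.001,0.112,0]]'; python3 -m handwheel '[[0,0,0,0],[0,0,0,0],[0,0,0,0],[0,0,0,0],[0,0,0,0]]' 1 35;  python3 -m handwheel '[[0,0,0,0],[0,0,0,0]]'; python3 -m handwheel '[[0,0,-0.03,0],[0,0,-0.08,0],[0,0,-0.115,0]]'; python3 - <<'E'
from h import *
y=.235; O=np.array([557.2,-87.6])
go(*(O+80*np.array([-np.sin(y),np.cos(y)])),130,1.806)
E
```

```text
clock: 16.5
eef_pos: [464.5, 315.6, 16.2]
eef_rot: [-3.139, 0.001, 1.808]
wrist_force: [1.0, 0.2, 0.4]
finger_gap: 66.0
clock: 17.12
eef_pos: [464.5, 315.6, 16.3]
eef_rot: [-3.139, 0.001, 1.808]
wrist_force: [0.3, 0.5, 1.9]
finger_gap: 29.0
clock: 17.38
eef_pos: [464.6, 315.6, 16.3]
eef_rot: [-3.139, 0.001, 1.808]
wrist_force: [-0.3, 0.1, 1.3]
finger_gap: 28.6
clock: 17.75
eef_pos: [464.9, 315.9, 133.2]
eef_rot: [-3.14, 0.001, 1.808]
wrist_force: [-0.1, 0.2, -0.4]
finger_gap: 29.1
shift -0.3339 -0.0050 0.0032 turn 0.1 (mod180 0.1) q1 q6 [0.53 0.29]
```

```bash
python3 -m handwheel '[[-0.06,-0.001,0,0],[-0.12,-0.002,0,0],[-0.18,-0.003,0,0],[-0.24,-0.004,0,0],[-0.3,-0.005,0,0]]'; python3 -m handwheel '[[-0.034,0,0,0],[-0.034,0,0,0],[-0.034,0,0,0]]'; python3 - <<'E'
from h import *
y=.235; O=np.array([557.2,-87.6])
puck('n4.png',ztop=132)
go(*(O+80*np.array([-np.sin(y),np.cos(y)])),40,1.806)
E
```

```text
clock: 18.38
eef_pos: [530.7, 21.3, 133.5]
eef_rot: [-3.14, 0.001, 1.808]
wrist_force: [1.0, 0.8, -1.5]
finger_gap: 28.5
clock: 18.75
eef_pos: [538.5, -11.2, 133.3]
eef_rot: [-3.14, 0.001, 1.808]
wrist_force: [0.8, 0.7, -0.6]
finger_gap: 29.0
px [257.7 228.7] chip [538.2 -10.9] hull [547.9 -20.7] r 34.7
px [317.5 286.5] chip [587.1 -41.6] hull [606.6 -70.3] r 29.7
px [197.5 286.5] chip [508.4 -60.7] hull [503.9 -95.2] r 29.7
shift 0.0010 0.0004 0.0934 turn 0.2 (mod180 0.2) q1 q6 [-0.09 -0.33]
```

```bash
python3 -m handwheel '[[0.001,0,0.04,0],[0.001,0,0.075,0],[0.001,0,0.09,0],[0.001,0,0.092,0],[0.001,0,0.092,0]]'; python3 -c "
from h import *
y=.235; O=np.array([557.2,-87.6])
go(*(O+80*np.array([-np.sin(y),np.cos(y)])),38.3,1.806)"
```

```text
clock: 19.42
eef_pos: [538.7, -9.7, 42.5]
eef_rot: [3.142, 0.001, 1.81]
wrist_force: [0.2, 0.4, -0.6]
finger_gap: 28.7
shift -0.0000 -0.0002 0.0042 turn 0.2 (mod180 0.2) q1 q6 [-0.09 -0.32]
```

```bash
python3 -m handwheel '[[0,0,0.002,0],[0,0,0.004,0],[0,0,0.005,0],[0,0,0.005,0]]'; python3 -m handwheel '[[0,0,0,0],[0,0,0,0],[0,0,0,0],[0,0,0,0]]' 0.4;python3 -m handwheel '[[0,0,-0.04,0],[0,0,-0.09,0],[0,0,-0.092,0],[0,0,-0.092,0]]'; python3 - <<'E'
from h import *
puck('n4b.png',ztop=38)
go(612.2,191,130,1.806)
E
```

```text
clock: 19.92
eef_pos: [538.9, -9.8, 38.2]
eef_rot: [3.141, 0.001, 1.809]
wrist_force: [-3.3, 0.6, 7.4]
finger_gap: 28.8
clock: 20.42
eef_pos: [539.0, -9.8, 38.2]
eef_rot: [3.141, 0.001, 1.809]
wrist_force: [0.2, -0.0, 1.0]
finger_gap: 56.4
clock: 20.92
eef_pos: [538.6, -9.7, 129.6]
eef_rot: [3.142, 0.001, 1.809]
wrist_force: [-0.8, -0.1, -0.6]
finger_gap: 56.4
px [258.1 194.8] chip [538.6  -9.3] hull [539.5 -11.3] r 15.9
px [257.  316.4] chip [ 568.8 -138. ] hull [ 645.2 -164.9] r 169.5
px [370.5 286.5] chip [673.7 -76.2] hull [682.4 -83.7] r 30.2
shift 0.1775 0.1192 -0.0010 turn 0.2 (mod180 0.2) q1 q6 [-0.09 -0.32]
```

```bash
python3 -m handwheel '[[0.045,0.03,0,0],[0.09,0.06,0,0],[0.135,0.09,0,0],[0.177,0.119,0,0],[0.177,0.119,0,0]]' 0.3; python3 -m handwheel '[[0,0,0,0]]';python3 - <<'E'
from h import *
o,c=puck('p1.png',near=(612.2,191)); go(*o[0][3],15.5,1.806)
E
```

```text
clock: 21.6
eef_pos: [611.7, 193.2, 126.3]
eef_rot: [-3.138, 0.0, 1.813]
wrist_force: [0.0, -1.2, 0.3]
finger_gap: 65.9
clock: 21.72
eef_pos: [611.1, 192.6, 124.9]
eef_rot: [-3.136, 0.001, 1.813]
wrist_force: [-0.3, 0.0, -0.3]
finger_gap: 65.8
px [258.8 192.8] chip [611.8 190.9] hull [611.9 190.9] r 14.7
px [388.5 286.5] chip [774.4 122.9] hull [778.4 119.9] r 30.4
px [126.  286.5] chip [495.5  53. ] hull [493.2  48.4] r 30.3
shift -0.0017 0.0004 0.1094 turn 0.4 (mod180 0.4) q1 q6 [0.25 0.01]
```

```bash
python3 -m handwheel '[[-0.001,0.001,0.05,0],[-0.001,0.001,0.09,0],[-0.001,0.001,0.106,0.4],[-0.001,0.001,0.109,0.4],[-0.001,0.001,0.109,0.4]]'; python3 -m handwheel '[[0,0,0,0],[0,0,0,0],[0,0,0,0],[0,0,0,0],[0,0,0,0]]' 1 35;  python3 -m handwheel '[[0,0,0,0],[0,0,0,0]]'; python3 -m handwheel '[[0,0,-0.03,0],[0,0,-0.08,0],[0,0,-0.115,0]]'; python3 - <<'E'
from h import *
y=.235; O=np.array([557.2,-87.6])
go(*(O+40*np.array([-np.sin(y),np.cos(y)])),130,1.806)
E
```

```text
clock: 22.4
eef_pos: [612.3, 191.5, 17.4]
eef_rot: [-3.137, 0.001, 1.805]
wrist_force: [-0.1, 0.2, 0.4]
finger_gap: 65.7
clock: 23.02
eef_pos: [612.4, 191.5, 17.5]
eef_rot: [-3.137, 0.001, 1.805]
wrist_force: [-0.8, 0.9, 0.6]
finger_gap: 28.8
clock: 23.28
eef_pos: [612.4, 191.5, 17.5]
eef_rot: [-3.137, 0.001, 1.805]
wrist_force: [0.4, 0.1, 1.2]
finger_gap: 28.6
clock: 23.65
eef_pos: [613.0, 191.8, 134.5]
eef_rot: [-3.139, 0.001, 1.805]
wrist_force: [0.5, 0.3, -1.0]
finger_gap: 28.3
shift -0.2187 -0.1192 0.0045 turn -0.0 (mod180 -0.0) q1 q6 [0.25 0.01]
```

```bash
python3 -m handwheel '[[-0.044,-0.024,0,0],[-0.088,-0.048,0,0],[-0.132,-0.072,0,0],[-0.176,-0.096,0,0],[-0.219,-0.119,0,0]]';python3 -m handwheel '[[0,0,0,0],[0,0,0,0]]'; python3 -c "
from h import *
y=.235; O=np.array([557.2,-87.6])
go(*(O+40*np.array([-np.sin(y),np.cos(y)])),39.5,1.806)"
```

```text
clock: 24.28
eef_pos: [547.5, -50.4, 135.0]
eef_rot: [-3.139, 0.001, 1.805]
wrist_force: [-0.4, -0.2, -1.5]
finger_gap: 29.0
clock: 24.52
eef_pos: [547.6, -50.1, 134.9]
eef_rot: [-3.139, 0.0, 1.805]
wrist_force: [-0.5, 0.2, -0.5]
finger_gap: 28.2
shift 0.0013 0.0006 0.0954 turn -0.1 (mod180 -0.1) q1 q6 [-0.16 -0.39]
```

```bash
python3 -m handwheel '[[0.001,0,0.04,0],[0.001,0,0.075,0],[0.001,0,0.09,0],[0.001,0,0.092,0],[0.001,0,0.092,0]]'; python3 -c "
from h import *
y=.235; O=np.array([557.2,-87.6])
go(*(O+40*np.array([-np.sin(y),np.cos(y)])),39.5,1.806)"
```

```text
clock: 25.15
eef_pos: [547.8, -49.0, 44.0]
eef_rot: [-3.14, 0.001, 1.805]
wrist_force: [0.7, 0.2, 1.0]
finger_gap: 28.5
shift 0.0003 0.0002 0.0045 turn -0.0 (mod180 -0.0) q1 q6 [-0.16 -0.39]
```

```bash
python3 -m handwheel '[[0,0,0.002,0],[0,0,0.004,0],[0,0,0.005,0],[0,0,0.005,0]]'; python3 -m handwheel '[[0,0,0,0],[0,0,0,0],[0,0,0,0],[0,0,0,0]]' 0.4;python3 -m handwheel '[[0,0,-0.04,0],[0,0,-0.10,0],[-0.05,0,-0.12,0],[-0.1,0,-0.14,0],[-0.12,0,-0.14,0]]'; python3 - <<'E'
from h import *
im,c=snap('wrist','all.png'); s,d=snap('scene','sall.png')
cv2.imwrite('pics/allb.png',cv2.hconcat([cv2.resize(im[0:260,120:400,::-1],(420,390)),cv2.resize(s[140:230,100:190,::-1],(380,390),interpolation=2)]))
E
```

```text
clock: 25.65
eef_pos: [547.9, -49.1, 39.4]
eef_rot: [-3.14, 0.001, 1.805]
wrist_force: [-1.4, 0.7, 5.2]
finger_gap: 28.9
clock: 26.15
eef_pos: [547.9, -49.1, 39.4]
eef_rot: [-3.14, 0.001, 1.805]
wrist_force: [0.5, 0.1, -0.5]
finger_gap: 55.8
clock: 26.78
eef_pos: [576.5, -167.9, 180.8]
eef_rot: [3.141, 0.003, 1.803]
wrist_force: [-0.2, 0.7, -0.3]
finger_gap: 56.4
```

View pics/allb.png

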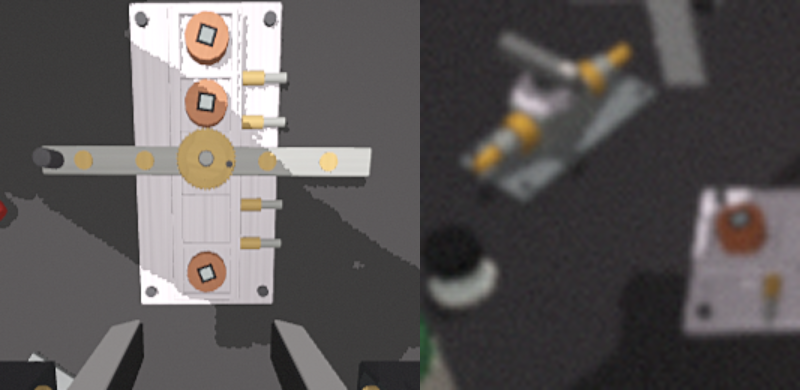

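All three pucks sit squarely in nests: crop px 207,36 (nest 4), 206,102 (nest 3) and 206,271 (nest 1). The bridge is still square with its post at 45,158. Now I'll swing it back.

```bash
python3 -c "
from h import *
go(461.1,-109.1,150,2.6)"
```

```text
shift 0.0825 -0.0982 0.0286 turn -45.6 (mod180 -45.6) q1 q6 [-0.34 -0.57]
```

```bash
python3 -m handwheel '[[0.02,-0.03,0,-10],[0.04,-0.06,0,-20],[0.06,-0.08,0.01,-30],[0.0825,-0.098,0.02,-40],[0.0825,-0.098,0.028,-45.6]]';python3 -m handwheel '[[0,0,0,0],[0,0,0,0]]'; python3 -c "
from h import *
go(461.1,-109.1,72,2.6)"
```

```text
clock: 27.5
eef_pos: [459.6, -106.7, 149.7]
eef_rot: [-3.14, -0.003, 2.606]
wrist_force: [-0.0, -0.7, 0.1]
finger_gap: 56.0
clock: 27.75
eef_pos: [459.4, -106.0, 149.6]
eef_rot: [-3.14, -0.003, 2.604]
wrist_force: [0.8, -0.1, -1.2]
finger_gap: 56.4
shift -0.0030 -0.0018 0.0776 turn 0.2 (mod180 0.2) q1 q6 [-0.3  -1.34]
```

```bash
python3 -m handwheel '[[-0.003,-0.002,0.03,0],[-0.003,-0.002,0.06,0],[-0.003,-0.002,0.077,0],[-0.003,-0.002,0.077,0]]'; python3 -m handwheel '[[0,0,0,0],[0,0,0,0],[0,0,0,0],[0,0,0,0],[0,0,0,0]]' 1 15; python3 -m handwheel '[[0,0,0,0],[0,0,0,0]]'; python3 - <<'E'
from h import *
s=read_state();p=s['eef_pos'];w=s['eef_rot'][2];O=np.array([557.2,-87.6]);
r=np.linalg.norm(p[:2]-O);a0=np.arctan2(O[0]-p[0],p[1]-O[1]); print(p,r,a0-.235)
ex=[np.cos(w),np.sin(w)]; ey=[np.sin(w),-np.cos(w)]
for b in np.linspace(a0,.225,11)[1:]:
    q=O+98*np.array([-np.sin(b),np.cos(b)])-p[:2]; print(round(b-.235,2),round(q@ex/1e3,4),round(q@ey/1e3,4))
E
```

```text
clock: 28.25
eef_pos: [460.3, -109.0, 71.8]
eef_rot: [-3.139, -0.005, 2.603]
wrist_force: [0.6, -0.3, 0.6]
finger_gap: 56.6
clock: 28.88
eef_pos: [460.4, -109.0, 71.9]
eef_rot: [-3.139, -0.005, 2.603]
wrist_force: [0.6, 0.5, -0.3]
finger_gap: 11.3
clock: 29.12
eef_pos: [460.4, -109.0, 71.9]
eef_rot: [-3.139, -0.005, 2.603]
wrist_force: [0.6, 0.9, -0.1]
finger_gap: 11.2
[ 460.41064414 -108.9756584    71.90480354] 99.1216332579903 1.5531545781552794
1.4 0.0088 0.0127
1.24 0.0164 0.026
1.08 0.0219 0.0402
0.93 0.0251 0.0552
0.77 0.0259 0.0705
0.62 0.0243 0.0857
0.46 0.0204 0.1005
0.3 0.0142 0.1145
0.15 0.0059 0.1274
-0.01 -0.0043 0.1388
```

```bash
python3 -m handwheel '[[0.009,0.013,0,0],[0.016,0.026,0,0],[0.022,0.040,0,0],[0.025,0.055,0,0],[0.026,0.07,0,0]]'; python3 -m handwheel '[[-0.001,0.015,0,0],[-0.005,0.03,0,0],[-0.011,0.044,0,0],[-0.019,0.056,0,0],[-0.025,0.063,0,0]]'; python3 - <<'E'
from h import *
s=read_state();p=s['eef_pos'];w=s['eef_rot'][2];O=np.array([557.2,-87.6])
print(np.arctan2(O[0]-p[0],p[1]-O[1])-.235)
go(557.2-98*np.sin(.225),-87.6+98*np.cos(.225),72)
E
```

```text
clock: 29.75
eef_pos: [474.0, -34.8, 71.8]
eef_rot: [-3.139, -0.006, 2.603]
wrist_force: [-1.6, -1.3, -0.1]
finger_gap: 11.3
clock: 30.38
eef_pos: [528.6, 6.8, 71.4]
eef_rot: [-3.139, -0.006, 2.603]
wrist_force: [-2.4, -0.8, 0.1]
finger_gap: 11.9
0.058702821072953326
shift -0.0052 0.0044 -0.0006 turn 0.0 (mod180 0.0) q1 q6 [-0.06 -1.09]
```

```bash
python3 -m handwheel '[[-0.003,0.003,0,0],[-0.006,0.005,0,0],[-0.008,0.0065,0,0],[-0.008,0.0065,0,0]]'; python3 -m handwheel '[[-0.001,0.001,0,0],[-0.002,0.002,0,0],[-0.002,0.002,0,0]]';  python3 - <<'E'
from h import *
s=read_state();p=s['eef_pos'];O=np.array([557.2,-87.6])
print(s['wrist_force'],np.arctan2(O[0]-p[0],p[1]-O[1])-.235)
E
```

```text
clock: 30.88
eef_pos: [537.6, 8.6, 70.9]
eef_rot: [-3.138, -0.009, 2.603]
wrist_force: [-9.6, 2.2, 3.0]
finger_gap: 11.3
clock: 31.25
eef_pos: [538.9, 8.9, 70.4]
eef_rot: [-3.136, -0.012, 2.603]
wrist_force: [-11.5, -1.4, 3.0]
finger_gap: 11.7
[-11.45664191  -1.35795847   3.03991641] -0.0476675943857956
```

```bash
python3 -m handwheel '[[0,0,0,0],[0,0,0,0],[0,0,0,0]]' 0.45; python3 -m handwheel '[[0,0,-0.03,0],[0,0,-0.06,-5],[0,0,-0.065,-15],[0,0,-0.065,-25],[0,0,-0.065,-35]]'; python3 -c "
from h import *
t=snap('top','t2.png')
go(557.2,-87.6,130,3.76)"
```

```text
clock: 31.62
eef_pos: [539.2, 8.9, 70.6]
eef_rot: [-3.136, -0.012, 2.603]
wrist_force: [0.2, 0.0, -0.0]
finger_gap: 38.2
clock: 32.25
eef_pos: [540.2, 8.8, 135.8]
eef_rot: [3.139, -0.012, -3.064]
wrist_force: [0.4, 0.5, 0.3]
finger_gap: 51.7
shift -0.0086 -0.0975 0.0057 turn -390.5 (mod180 -30.5) q1 q6 [-0.05 -1.71]
```

```bash
python3 -m handwheel '[[-0.004,-0.045,0,-10],[-0.008,-0.09,0,-20],[-0.0086,-0.0975,0,-29],[-0.0086,-0.0975,0,-29],[-0.0086,-0.0975,0,-29]]' 0.45; python3 - <<'E'
from h import *
go(557.2,-87.6,72,3.76-2*np.pi)
im,c=snap('wrist','nut.png'); t,d=snap('top','t3.png')
cv2.imwrite('pics/nutb.png',cv2.hconcat([cv2.resize(im[0:300,60:450,::-1],(468,360)),cv2.resize(load('t2.png')[0][150:240,235:318],(332,360),interpolation=2)]))
for p in([557.2,-87.6,88],[557.2-98*np.sin(.235),-87.6+98*np.cos(.235),87]): print(proj(c,p))
E
```

```text
clock: 32.92
eef_pos: [557.2, -87.0, 135.4]
eef_rot: [3.134, -0.009, -2.553]
wrist_force: [-0.1, 0.0, -0.5]
finger_gap: 51.9
shift 0.0003 -0.0005 0.0634 turn -1.7 (mod180 -1.7) q1 q6 [-0.22 -2.38]
[257.4397828  210.32467647]
[367.9779945  248.92529539]
```

View pics/nutb.png

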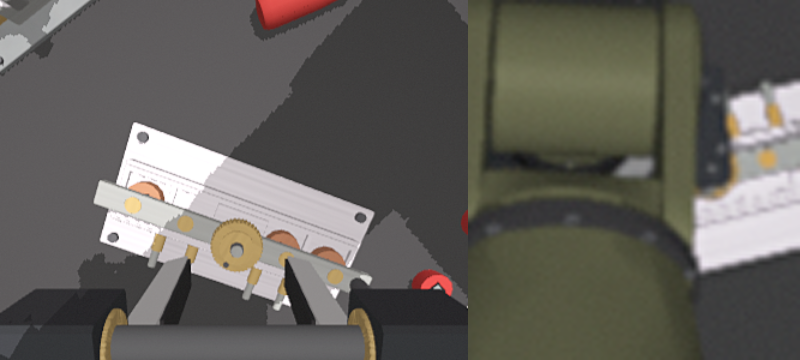

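The bar is back over the row: its pin heads are at crop px 133,205 and 331,275, the nut at 237,250. I'll compute the bar's angle.

```bash
python3 - <<'E'
from h import *
im,c=load('nut.png'); k=lambda u,v:(60+u/1.2-.1,v/1.2-.1)
a=onz(c,*k(133,205),61);b=onz(c,*k(331,275),61);n=onz(c,*k(237,250),88);x=onz(c,*k(187,224),61)
print(a,b,n,x,'len',np.linalg.norm(a-b),'ang',np.arctan2(a[0]-b[0],b[1]-a[1]),np.arctan2(a[0]-x[0],x[1]-a[1]))
p=onz(c,*k(142,137),8);q=onz(c,*k(360,217),8); print('plate',np.arctan2(p[0]-q[0],q[1]-p[1]))
E
```

```text
[ 575.55926374 -165.66450821   61.        ] [538.92025915 -13.53445744  61.        ] [555.77259628 -88.58974471  88.        ] [ 565.87415901 -125.72683862   61.        ] len 156.4799316359836 ang 0.23633909999679378 0.23791267784539308
plate 0.24028814167413062
```

```bash
python3 -m handwheel '[[0,-0.001,0.03,0],[0,-0.001,0.055,0],[0,-0.001,0.061,0],[0,-0.001,0.062,0],[0,-0.001,0.062,0]]'; python3 -m handwheel '[[0,0,0,0],[0,0,0,0],[0,0,0,0],[0,0,0,0],[0,0,0,0]]' 1 40; python3 -c "
from h import *
s=read_state();print(s['joints'].round(2),s['wrist_force'],s['moment'])"
```

```text
clock: 33.65
eef_pos: [557.5, -87.7, 74.5]
eef_rot: [3.135, -0.008, -2.551]
wrist_force: [-0.4, 0.6, 0.6]
finger_gap: 51.6
clock: 34.28
eef_pos: [557.5, -87.2, 75.1]
eef_rot: [3.134, -0.008, -2.551]
wrist_force: [-3.5, 3.7, 5.4]
finger_gap: 35.0
[-0.22  0.49  1.61 -0.    1.06 -2.38] [-3.49457346  3.74216027  5.42542623] [ 0.79490274  0.56971721 -0.04305178]
```

```bash
python3 -m handwheel '[[0,0,0.0001,10.5],[0,0,0.0002,21],[0,0,0.0003,31.5],[0,0,0.0004,42],[0,0,0.0005,52.5]]'; python3 -c "
from h import *
s=read_state();print(s['joints'].round(2),s['wrist_force'],s['moment'])"
```

```text
clock: 34.9
eef_pos: [557.5, -87.4, 74.7]
eef_rot: [-3.139, -0.01, 2.81]
wrist_force: [-0.7, -1.7, 1.4]
finger_gap: 34.6
[-0.22  0.49  1.61 -0.    1.06 -1.46] [-0.70441632 -1.74642844  1.36561231] [-0.2619175   0.08773513  0.04800252]
```

```bash
for i in 1; do :; done; python3 -m handwheel '[[0,0,0.0001,10.5],[0,0,0.0002,21],[0,0,0.0003,31.5],[0,0,0.0004,42],[0,0,0.0005,52.5]]'; python3 -m handwheel '[[0,0,0.0001,10.5],[0,0,0.0002,21],[0,0,0.0003,31.5],[0,0,0.0004,42],[0,0,0.0005,52.5]]'; python3 -m handwheel '[[0,0,0.0001,10.5],[0,0,0.0002,21],[0,0,0.0003,31.5],[0,0,0.0004,42],[0,0,0.0005,52.5]]'; python3 -m handwheel '[[0,0,0.0001,10.5],[0,0,0.0002,21],[0,0,0.0003,31.5],[0,0,0.0004,42],[0,0,0.0004,42]]'; python3 -c "
from h import *
s=read_state();print(s['joints'].round(2),s['wrist_force'],s['moment'])"
```

```text
clock: 35.52
eef_pos: [557.4, -87.7, 74.4]
eef_rot: [-3.132, -0.004, 1.887]
wrist_force: [-2.0, -1.7, -0.4]
finger_gap: 34.8
clock: 36.15
eef_pos: [557.0, -87.8, 73.9]
eef_rot: [-3.132, 0.006, 0.965]
wrist_force: [-3.7, -0.2, 0.9]
finger_gap: 34.7
clock: 36.78
eef_pos: [556.6, -87.6, 73.4]
eef_rot: [-3.14, 0.012, 0.043]
wrist_force: [-2.1, 2.4, 0.6]
finger_gap: 35.2
clock: 37.4
eef_pos: [556.7, -87.2, 73.1]
eef_rot: [3.135, 0.011, -0.689]
wrist_force: [0.4, 5.1, -0.0]
finger_gap: 35.2
[-0.22  0.49  1.61 -0.    1.06  2.04] [ 0.39627484  5.11564787 -0.04877313] [ 0.87702868 -0.02328809 -0.08267173]
```

```bash
python3 -m handwheel '[[0,0,0,0],[0,0,0,0],[0,0,0,0],[0,0,0,0]]' 0.49;  python3 -m handwheel '[[0,0,0,-10.5],[0,0,0,-21],[0,0,0,-31.5],[0,0,0,-42],[0,0,0,-52.5]]'; python3 -m handwheel '[[0,0,0,-10.5],[0,0,0,-21],[0,0,0,-31.5],[0,0,0,-42],[0,0,0,-52.5]]'; python3 -m handwheel '[[0,0,0,-10.5],[0,0,0,-21],[0,0,0,-31.5],[0,0,0,-42],[0,0,0,-52.5]]'; python3 -m handwheel '[[0,0,0,-10.5],[0,0,0,-21],[0,0,0,-31.5],[0,0,0,-42],[0,0,0,-52.5]]'; python3 -m handwheel '[[0,0,0,-10.5],[0,0,0,-21],[0,0,0,-31.5],[0,0,0,-42],[0,0,0,-42]]'; python3 -c "
from h import *
s=read_state();print(s['joints'].round(2),s['wrist_force'],s['moment'])
go(557.3,-87.5,72)"
```

```text
clock: 37.9
eef_pos: [556.7, -87.3, 73.1]
eef_rot: [3.135, 0.011, -0.689]
wrist_force: [0.3, -0.2, 0.2]
finger_gap: 48.1
clock: 38.52
eef_pos: [556.7, -87.3, 73.1]
eef_rot: [-3.137, 0.012, 0.234]
wrist_force: [-0.1, -0.0, 0.0]
finger_gap: 48.4
clock: 39.15
eef_pos: [556.7, -87.4, 73.1]
eef_rot: [-3.13, 0.004, 1.157]
wrist_force: [-0.6, 0.4, 0.5]
finger_gap: 48.2
clock: 39.78
eef_pos: [556.6, -87.4, 73.1]
eef_rot: [-3.131, -0.007, 2.079]
wrist_force: [0.3, -0.4, -0.0]
finger_gap: 47.7
clock: 40.4
eef_pos: [556.7, -87.5, 73.1]
eef_rot: [-3.141, -0.012, 3.002]
wrist_force: [-0.3, -0.5, 0.2]
finger_gap: 48.0
clock: 41.02
eef_pos: [556.7, -87.5, 73.1]
eef_rot: [3.134, -0.009, -2.549]
wrist_force: [0.4, -1.0, -0.2]
finger_gap: 47.7
[-0.22  0.49  1.61 -0.    1.06 -2.38] [ 0.39606708 -1.00693769 -0.16829375] [0.08082857 0.00539089 0.01456921]
shift -0.0005 -0.0004 0.0011 turn 0.0 (mod180 0.0) q1 q6 [-0.22 -2.38]
```

```bash
python3 -m handwheel '[[0,0,0.002,0],[0,0,0.003,0],[0,0,0.003,0]]'; python3 -m handwheel '[[0,0,0,0],[0,0,0,0],[0,0,0,0],[0,0,0,0]]' 1 45; python3 -m handwheel '[[0,0,0.0001,10.5],[0,0,0.0002,21],[0,0,0.0003,31.5],[0,0,0.0004,42],[0,0,0.0005,52.5]]'; python3 -m handwheel '[[0,0,0.0001,10.5],[0,0,0.0002,21],[0,0,0.0003,31.5],[0,0,0.0004,42],[0,0,0.0005,52.5]]'; python3 -m handwheel '[[0,0,0.0001,10.5],[0,0,0.0002,21],[0,0,0.0003,31.5],[0,0,0.0004,42],[0,0,0.0005,52.5]]'; python3 -m handwheel '[[0,0,0.0001,10.5],[0,0,0.0002,21],[0,0,0.0003,31.5],[0,0,0.0004,42],[0,0,0.0005,52.5]]'; python3 -m handwheel '[[0,0,0.0001,10.5],[0,0,0.0002,21],[0,0,0.0003,31.5],[0,0,0.0004,42],[0,0,0.0005,52.5]]'; python3 -c "
from h import *
s=read_state();print(s['joints'].round(2),s['wrist_force'],s['moment'])"
```

```text
clock: 41.4
eef_pos: [556.6, -87.5, 70.0]
eef_rot: [3.133, -0.01, -2.55]
wrist_force: [-0.3, -0.7, -0.5]
finger_gap: 48.2
clock: 41.9
eef_pos: [556.6, -87.6, 70.0]
eef_rot: [3.134, -0.01, -2.55]
wrist_force: [0.3, -1.1, -0.9]
finger_gap: 34.9
clock: 42.52
eef_pos: [556.6, -87.2, 69.6]
eef_rot: [-3.139, -0.012, 2.811]
wrist_force: [0.6, 2.3, -0.0]
finger_gap: 35.0
clock: 43.15
eef_pos: [557.0, -87.0, 69.2]
eef_rot: [-3.132, -0.006, 1.888]
wrist_force: [2.8, 2.2, -2.0]
finger_gap: 35.1
clock: 43.78
eef_pos: [557.4, -87.1, 68.7]
eef_rot: [-3.132, 0.004, 0.966]
wrist_force: [1.6, -1.8, -2.3]
finger_gap: 35.0
clock: 44.4
eef_pos: [557.4, -87.4, 68.2]
eef_rot: [-3.14, 0.01, 0.044]
wrist_force: [0.4, -2.8, -0.7]
finger_gap: 35.1
clock: 45.02
eef_pos: [557.2, -87.7, 67.8]
eef_rot: [3.134, 0.007, -0.878]
wrist_force: [-1.8, -1.5, 0.9]
finger_gap: 34.9
[-0.22  0.5   1.61 -0.    1.04  2.23] [-1.83120203 -1.50581557  0.85928853] [-0.51396355  0.38450274  0.11603677]
```

```bash
python3 -m handwheel '[[0,0,0,0],[0,0,0,0],[0,0,0,0],[0,0,0,0]]' 0.49;  python3 -m handwheel '[[0,0,0,-10.5],[0,0,0,-21],[0,0,0,-31.5],[0,0,0,-42],[0,0,0,-52.5]]'; python3 -m handwheel '[[0,0,0,-10.5],[0,0,0,-21],[0,0,0,-31.5],[0,0,0,-42],[0,0,0,-52.5]]'; python3 -m handwheel '[[0,0,0,-10.5],[0,0,0,-21],[0,0,0,-31.5],[0,0,0,-42],[0,0,0,-52.5]]'; python3 -m handwheel '[[0,0,0,-10.5],[0,0,0,-21],[0,0,0,-31.5],[0,0,0,-42],[0,0,0,-52.5]]'; python3 -m handwheel '[[0,0,0,-10.5],[0,0,0,-21],[0,0,0,-31.5],[0,0,0,-42],[0,0,0,-52.5]]'; python3 -c "
from h import *
s=read_state();print(s['joints'].round(2),s['wrist_force'],s['moment'])
go(557.2,-87.5,67)
puck('nutchk.png')" | tail -9
```

```text
clock: 45.52
eef_pos: [557.3, -87.7, 67.8]
eef_rot: [3.134, 0.007, -0.877]
wrist_force: [-0.7, -0.2, 0.2]
finger_gap: 47.9
clock: 46.15
eef_pos: [557.2, -87.6, 67.8]
eef_rot: [-3.14, 0.01, 0.046]
wrist_force: [1.0, 0.2, -0.1]
finger_gap: 47.9
clock: 46.78
eef_pos: [557.3, -87.6, 67.8]
eef_rot: [-3.133, 0.005, 0.969]
wrist_force: [-0.7, -0.2, -0.4]
finger_gap: 48.0
clock: 47.4
eef_pos: [557.3, -87.6, 67.8]
eef_rot: [-3.132, -0.004, 1.893]
wrist_force: [-0.2, 0.0, 0.4]
finger_gap: 47.9
clock: 48.02
eef_pos: [557.3, -87.5, 67.8]
eef_rot: [-3.139, -0.01, 2.816]
wrist_force: [0.6, -1.0, 0.5]
finger_gap: 48.4
clock: 48.65
eef_pos: [557.3, -87.5, 67.8]
eef_rot: [3.135, -0.008, -2.544]
wrist_force: [-0.9, 0.2, 0.3]
finger_gap: 48.0
[-0.22  0.5   1.61 -0.    1.04 -2.39] [-0.92001804  0.16151113  0.29095993] [0.04621391 0.11137336 0.0247658 ]
shift 0.0000 0.0001 0.0008 turn 0.0 (mod180 0.0) q1 q6 [-0.22 -2.39]
px [259.  236.4] chip [576.4 -73.6] hull [567.  -60.7] r 48.6
px [201.5 204.5] chip [ 579.8 -127.7] hull [ 581.9 -127.8] r 8.9
px [353.5 237.5] chip [532.9  -7.6] hull [533.7  -4.2] r 16.7
```

```bash
python3 -m handwheel '[[0,0,0.001,0],[0,0,0.001,0]]'; python3 -m handwheel '[[0,0,0,0],[0,0,0,0],[0,0,0,0],[0,0,0,0]]' 1 55; python3 -m handwheel '[[0,0,0.0001,10.5],[0,0,0.0002,21],[0,0,0.0003,31.5],[0,0,0.0004,42],[0,0,0.0005,52.5]]'; python3 -m handwheel '[[0,0,0.0001,10.5],[0,0,0.0002,21],[0,0,0.0003,31.5],[0,0,0.0004,42],[0,0,0.0005,52.5]]'; python3 -m handwheel '[[0,0,0.0001,10.5],[0,0,0.0002,21],[0,0,0.0003,31.5],[0,0,0.0004,42],[0,0,0.0005,52.5]]'; python3 -m handwheel '[[0,0,0.0001,10.5],[0,0,0.0002,21],[0,0,0.0003,31.5],[0,0,0.0004,42],[0,0,0.0005,52.5]]'; python3 -m handwheel '[[0,0,0.0001,10.5],[0,0,0.0002,21],[0,0,0.0003,31.5],[0,0,0.0004,42],[0,0,0.0005,52.5]]'; python3 -c "
from h import *
s=read_state();print(s['joints'].round(2),s['wrist_force'],s['moment'])"
```

```text
clock: 48.95
eef_pos: [557.2, -87.5, 66.6]
eef_rot: [3.135, -0.008, -2.537]
wrist_force: [0.2, 0.1, -0.3]
finger_gap: 47.9
clock: 49.45
eef_pos: [557.1, -87.4, 66.6]
eef_rot: [3.134, -0.008, -2.538]
wrist_force: [-1.7, 1.4, 3.0]
finger_gap: 34.6
clock: 50.08
eef_pos: [557.2, -87.4, 66.2]
eef_rot: [-3.139, -0.01, 2.823]
wrist_force: [-0.9, 1.4, 2.1]
finger_gap: 34.7
clock: 50.7
eef_pos: [557.2, -87.5, 65.8]
eef_rot: [-3.132, -0.004, 1.901]
wrist_force: [-1.1, 0.2, 0.4]
finger_gap: 34.8
clock: 51.32
eef_pos: [557.1, -87.6, 65.4]
eef_rot: [-3.132, 0.005, 0.978]
wrist_force: [-2.8, 1.0, 2.7]
finger_gap: 34.5
clock: 51.95
eef_pos: [557.0, -87.6, 65.0]
eef_rot: [-3.14, 0.011, 0.056]
wrist_force: [-2.5, 2.2, 3.6]
finger_gap: 35.1
clock: 52.58
eef_pos: [557.0, -87.4, 64.5]
eef_rot: [3.134, 0.008, -0.866]
wrist_force: [-1.4, 2.0, 2.3]
finger_gap: 34.4
[-0.22  0.5   1.61 -0.    1.04  2.22] [-1.39401642  1.97118189  2.2625027 ] [0.52110406 0.41809736 0.06145009]
```

```bash
python3 -m handwheel '[[0,0,0,0],[0,0,0,0],[0,0,0,0],[0,0,0,0]]' 0.49;  python3 -m handwheel '[[0,0,0,-10.5],[0,0,0,-21],[0,0,0,-31.5],[0,0,0,-42],[0,0,0,-52.5]]'; python3 -m handwheel '[[0,0,0,-10.5],[0,0,0,-21],[0,0,0,-31.5],[0,0,0,-42],[0,0,0,-42]]'; python3 -m handwheel '[[0,0,0,0],[0,0,0,0],[0,0,0,0],[0,0,0,0]]' 1 50;python3 -m handwheel '[[0,0,0.0001,10],[0,0,0.0002,20],[0,0,0.0002,25]]';  python3 -c "
from h import *
s=read_state();print(s['joints'].round(2),s['moment'])";python3 -m handwheel '[[0,0,0,6],[0,0,0,10],[0,0,0,10]]';  python3 -c "
from h import *
s=read_state();print(s['joints'].round(2),s['moment'])"
```

```text
clock: 53.08
eef_pos: [557.0, -87.5, 64.5]
eef_rot: [3.134, 0.008, -0.865]
wrist_force: [0.5, 0.4, 1.0]
finger_gap: 47.7
clock: 53.7
eef_pos: [557.0, -87.5, 64.5]
eef_rot: [-3.14, 0.011, 0.058]
wrist_force: [0.7, -0.9, -0.3]
finger_gap: 47.6
clock: 54.32
eef_pos: [557.0, -87.5, 64.5]
eef_rot: [-3.133, 0.007, 0.791]
wrist_force: [-0.1, 0.7, -0.4]
finger_gap: 48.0
clock: 54.82
eef_pos: [557.0, -87.5, 64.5]
eef_rot: [-3.133, 0.007, 0.79]
wrist_force: [-0.6, 0.9, -1.2]
finger_gap: 34.5
clock: 55.2
eef_pos: [556.3, -87.7, 64.3]
eef_rot: [-3.137, 0.012, 0.351]
wrist_force: [-2.1, 1.9, 4.4]
finger_gap: 35.0
[-0.22  0.5   1.61 -0.    1.04  1.  ] [0.31865816 0.28351111 1.3854171 ]
clock: 55.58
eef_pos: [556.2, -87.6, 64.5]
eef_rot: [-3.139, 0.013, 0.178]
wrist_force: [-4.3, 1.6, 5.0]
finger_gap: 34.8
[-0.22  0.5   1.61 -0.    1.04  1.18] [0.23514776 0.79502574 0.58253061]
```

The wrench moment jumped from 0.06 to 1.4 N m, so the nut has hit its stop. I'll release, rise and move to the valve.

```bash
python3 -m handwheel '[[0,0,0,0],[0,0,0,0],[0,0,0,0],[0,0,0,0]]' 0.4;  python3 -m handwheel '[[0,0,-0.04,0],[0,0,-0.08,-10],[0,0,-0.1,-20],[0,0,-0.1,-30],[0,0,-0.1,-40]]'; python3 -c "
from h import *
go(490.5,-323.7,160,1.232)"
```

```text
clock: 56.08
eef_pos: [556.2, -87.7, 64.5]
eef_rot: [-3.14, 0.013, 0.178]
wrist_force: [0.8, -0.4, -0.6]
finger_gap: 56.0
clock: 56.7
eef_pos: [557.6, -87.7, 164.8]
eef_rot: [-3.132, 0.008, 0.882]
wrist_force: [-0.1, -0.3, -0.7]
finger_gap: 56.2
shift -0.2248 0.0983 0.0048 turn -20.1 (mod180 -20.1) q1 q6 [-0.22  0.47]
```

```bash
python3 -m handwheel '[[-0.05,0.022,0,-7],[-0.1,0.044,0,-14],[-0.15,0.066,0,-20],[-0.2,0.088,0,-20],[-0.225,0.098,0,-20]]'; python3 -m handwheel '[[0,0,0,0],[0,0,0,0]]'; python3 - <<'E'
from h import *
im,c=snap('wrist','valve.png'); t,d=snap('top','t4.png'); go(490.5,-323.7,60,1.232)
cv2.imwrite('pics/valveb.png',cv2.resize(im[90:290,130:400,::-1],(800,592),interpolation=2)); print(proj(c,[490.5,-323.7,66]))
E
```

```text
clock: 57.32
eef_pos: [489.1, -326.0, 165.6]
eef_rot: [-3.13, 0.005, 1.229]
wrist_force: [0.7, 0.3, 0.1]
finger_gap: 56.0
clock: 57.58
eef_pos: [489.3, -325.4, 165.5]
eef_rot: [-3.13, 0.004, 1.229]
wrist_force: [-0.3, -0.1, 0.1]
finger_gap: 56.5
shift 0.0015 0.0004 0.1056 turn -0.1 (mod180 -0.1) q1 q6 [-0.64 -0.3 ]
[259.23293253 190.91787258]
```

View pics/valveb.png

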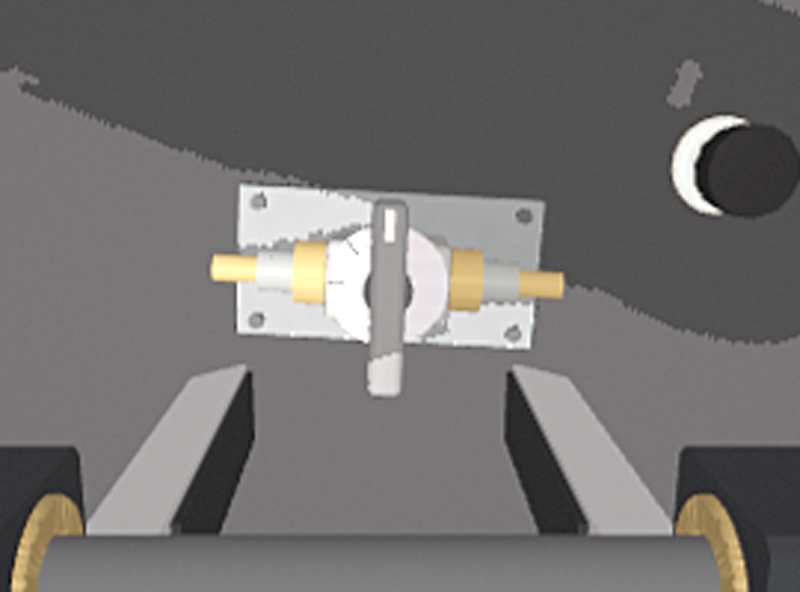

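The handle stands upright in the crop, from 390,200 to 385,395, with its pointer at the top and the 45° tick at 352,245. I'll work out its angle and centre.

```bash
python3 - <<'E'
from h import *
im,c=load('valve.png'); k=lambda u,v:(130+u/2.963-.3,90+v/2.963-.3)
a=onz(c,*k(390,201),66);b=onz(c,*k(384.5,395),66);print(a,b,np.linalg.norm(a-b),(a+b)/2,'ang',np.arctan2(a[1]-b[1],a[0]-b[0]))
h1=onz(c,*k(258,201),4);h2=onz(c,*k(524,215),4);g1=onz(c,*k(256,320),4);g2=onz(c,*k(513,334),4)
for p,q in((h1,h2),(g1,g2)): print('plate long ang+90',np.arctan2(q[1]-p[1],q[0]-p[0])+np.pi/2)
go(*((a+b)/2)[:2],60,np.arctan2(a[1]-b[1],a[0]-b[0]))
E
```

```text
[ 503.23938079 -293.71303774   66.        ] [ 479.67866702 -354.9099083    66.        ] 65.5756372372602 [ 491.4590239  -324.31147302   66.        ] ang 1.2032886429828626
plate long ang+90 1.1775121704923441
plate long ang+90 1.1756173618114438
shift 0.0013 0.0015 0.1056 turn 1.5 (mod180 1.5) q1 q6 [-0.64 -0.3 ]
```

```bash
python3 -m handwheel '[[0.001,0.0015,0.05,1.5],[0.001,0.0015,0.09,1.5],[0.001,0.0015,0.102,1.5],[0.001,0.0015,0.103,1.5],[0.001,0.0015,0.103,1.5]]'; python3 -m handwheel '[[0,0,0,0],[0,0,0,0],[0,0,0,0],[0,0,0,0],[0,0,0,0]]' 1 25;  python3 -m handwheel '[[0,0,0,0],[0,0,0,0]]'; python3 -c "
from h import *
s=read_state();print(s['eef_rot'],s['moment'],s['wrist_force'])"
```

```text
clock: 58.3
eef_pos: [490.8, -324.9, 64.3]
eef_rot: [-3.132, 0.006, 1.204]
wrist_force: [-0.4, 0.6, -0.8]
finger_gap: 56.5
clock: 58.92
eef_pos: [491.0, -325.0, 64.3]
eef_rot: [-3.133, 0.006, 1.204]
wrist_force: [0.8, 0.6, -2.4]
finger_gap: 11.7
clock: 59.18
eef_pos: [491.0, -325.0, 64.3]
eef_rot: [-3.133, 0.006, 1.204]
wrist_force: [1.2, -0.1, -0.4]
finger_gap: 11.8
[-3.13284073  0.00553752  1.20415762] [-0.13716438 -0.0198342  -0.02120715] [ 1.22628639 -0.08488893 -0.40154171]
```

```bash
python3 -m handwheel '[[0,0,0,-9],[0,0,0,-18],[0,0,0,-27],[0,0,0,-36],[0,0,0,-44.5]]'; python3 -m handwheel '[[0,0,0,0],[0,0,0,0]]';  python3 -m handwheel '[[0,0,0,0],[0,0,0,0],[0,0,0,0],[0,0,0,0]]' 0.4;python3 -m handwheel '[[0,0,-0.05,0],[0,0,-0.1,0],[0.0,0,-0.13,0],[0.0,0,-0.13,0]]'; python3 - <<'E'
from h import *
im,c=snap('wrist','v2.png')
cv2.imwrite('pics/v2b.png',cv2.resize(im[60:260,100:400,::-1],(800,533),interpolation=2))
E
```

```text
clock: 59.8
eef_pos: [491.4, -325.0, 64.3]
eef_rot: [-3.132, -0.002, 1.986]
wrist_force: [3.5, 0.6, -0.3]
finger_gap: 11.5
clock: 60.05
eef_pos: [491.5, -325.0, 64.3]
eef_rot: [-3.132, -0.002, 1.983]
wrist_force: [2.2, 0.0, -0.9]
finger_gap: 11.9
clock: 60.55
eef_pos: [491.4, -325.0, 64.3]
eef_rot: [-3.132, -0.002, 1.982]
wrist_force: [0.6, -0.2, 0.2]
finger_gap: 48.3
clock: 61.05
eef_pos: [493.3, -325.1, 196.6]
eef_rot: [-3.134, 0.002, 1.982]
wrist_force: [-0.7, -0.3, 0.1]
finger_gap: 56.2
```

View pics/v2b.png

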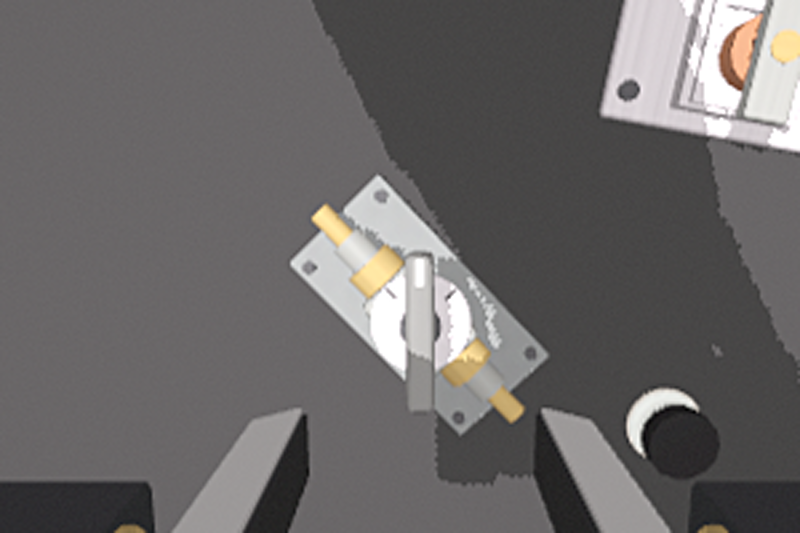

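The handle lies on the 45° mark, midway between the closed and open ticks (452,295 and 390,293). Last, I'll check the nut by the dot on its head: it should now be 90° clockwise from where it started.

```bash
python3 -c "
from h import *
go(575.6,-200,190,1.806)"
```

```text
shift 0.0812 0.1259 0.0046 turn 10.1 (mod180 10.1) q1 q6 [-0.64 -1.05]
```

```bash
python3 -m handwheel '[[0.03,0.04,0,4],[0.055,0.08,0,8],[0.081,0.126,0,10],[0.081,0.126,0,10],[0.081,0.126,0,10]]'; python3 - <<'E'
from h import *
im,c=snap('wrist','fin.png'); s,d=snap('scene','sfin.png'); print(read_state()['eef_pos'])
cv2.imwrite('pics/finb.png',cv2.hconcat([cv2.resize(im[0:230,150:370,::-1],(500,523),interpolation=2),cv2.resize(s[150:230,120:170,::-1],(300,523),interpolation=2)]))
E
```

```text
clock: 61.72
eef_pos: [575.2, -200.2, 192.1]
eef_rot: [-3.131, -0.0, 1.808]
wrist_force: [-0.3, 0.2, -0.1]
finger_gap: 56.5
[ 575.0994207  -200.998158    192.89894726]
```

View pics/finb.png

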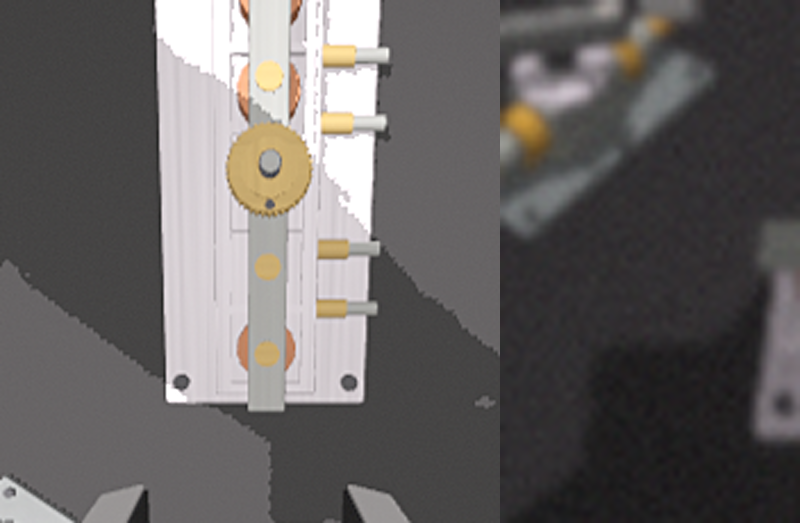

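The dot is at 270,204, almost straight below the nut's centre (269,169). I'll measure its turn precisely on the plane of the nut's top.

```bash
python3 - <<'E'
from h import *
def ang(f,win,z):
    im,c=load(f); p=proj(c,[556.8,-88,z]).astype(int); x0,y0=p-45; r=im[y0:y0+90,x0:x0+90]
    h=cv2.cvtColor(r,cv2.COLOR_BGR2HSV); m=cv2.inRange(h,(12,80,60),(30,255,255)); m=cv2.morphologyEx(m,cv2.MORPH_OPEN,np.ones((5,5)))
    C=max(cv2.findContours(m,0,2)[0],key=cv2.contourArea); hull=cv2.convexHull(C); e=cv2.fitEllipse(hull)
    k=np.zeros(m.shape,np.uint8); cv2.drawContours(k,[hull],-1,255,-1); k=cv2.erode(k,np.ones((5,5)))
    dk=((h[:,:,2]<75)&(k>0)).astype(np.uint8); n,l,s,ce=cv2.connectedComponentsWithStats(dk)
    ctr=onz(c,x0+e[0][0],y0+e[0][1],z)
    print(f,'ellipse',np.round(e[0],1),np.round(e[1],1))
    for i in range(1,n):
        if s[i,4]>3:
            q=onz(c,*(ce[i]+[x0,y0]),z)-ctr; print(' dot',s[i,4],'r',np.hypot(*q[:2]).round(1),'ang',np.degrees(np.arctan2(q[1],q[0])-.235).round(1))
ang('st1.png',0,78); ang('all.png',0,78); ang('wrA.png',0,78); ang('nut.png',0,78); ang('fin.png',0,71.3)
E
```

```text
st1.png ellipse [45.2 45.2] [46.8 48.7]
all.png ellipse [45.7 45.5] [38.1 39.5]
wrA.png ellipse [45.2 44.1] [23.1 23.6]
 dot 4 r 1.6 ang 52.2
nut.png ellipse [44.9 43.1] [43.  43.6]
 dot 6 r 1.4 ang 130.1
fin.png ellipse [45. 46.] [37. 40.]
```

```bash
python3 - <<'E'
from h import *
def ang(f,z):
    im,c=load(f); g=cv2.cvtColor(im,cv2.COLOR_BGR2GRAY).astype(float); O=np.array([556.8,-88.0])
    # recentre on the brass disc by its ellipse
    p=proj(c,[*O,z]).astype(int); x0,y0=p-45; h=cv2.cvtColor(im[y0:y0+90,x0:x0+90],cv2.COLOR_BGR2HSV)
    m=cv2.morphologyEx(cv2.inRange(h,(12,80,60),(30,255,255)),cv2.MORPH_OPEN,np.ones((5,5)))
    C=max(cv2.findContours(m,0,2)[0],key=cv2.contourArea); e=cv2.fitEllipse(cv2.convexHull(C)); ctr=onz(c,x0+e[0][0],y0+e[0][1],z)[:2]
    best=[]
    T=np.radians(np.arange(0,360,1)); 
    prof=np.array([np.mean([cv2.getRectSubPix(g.astype(np.float32),(1,1),tuple(map(float,proj(c,[ctr[0]+r*np.cos(t+.235),ctr[1]+r*np.sin(t+.235),z]))))[0,0] for r in (12,13,14,15)]) for t in T])
    w=np.clip(np.median(prof)*.8-prof,0,None); a=np.degrees(np.angle((w*np.exp(1j*T)).sum())); print(f,ctr.round(1),'dot angle',a.round(1),'min at',np.argmin(prof),(prof.min()/np.median(prof)).round(2), 'width',(w>0).sum())
for f,z in(('st1.png',79),('all.png',79),('nut.png',79),('fin.png',72)): ang(f,z)
E
```

```text
st1.png [556.8 -88.1] dot angle -12.5 min at 347 0.63 width 14
all.png [556.6 -88.1] dot angle -12.1 min at 350 0.66 width 13
nut.png [555.1 -89.4] dot angle 0.0 min at 350 0.83 width 0
fin.png [556.9 -88.9] dot angle -88.5 min at 271 0.58 width 14
```

```bash
python3 - <<'E'
from h import *
k=lambda u,v:(130+u/2.959-.3,40+v/2.957-.3); K=lambda u,v:(150+u/2.2727-.3,v/2.2739-.3); q=lambda u,v:(120+u/1.5-.2,v/1.5-.2)
for f,m,s,d,z in(('st1.png',k,(377.5,198),(432.5,212),78),('all.png',q,(206,158),(229,164),78),('fin.png',K,(269.5,158),(270,204),71.3)):
    c=load(f)[1]; a=onz(c,*m(*s),88)[:2]
    for zz in(z,z+2): b=onz(c,*m(*d),zz)[:2]-a; print(f,a.round(1),'r',np.hypot(*b).round(1),'ang',np.degrees(np.arctan2(b[1],b[0])-.235).round(1))
E
```

```text
st1.png [556.9 -88.2] r 14.3 ang -11.3
st1.png [556.9 -88.2] r 14.2 ang -11.8
all.png [557.  -88.3] r 14.4 ang -11.8
all.png [557.  -88.3] r 14.4 ang -12.3
fin.png [556.4 -87.5] r 15.4 ang -87.0
fin.png [556.4 -87.5] r 15.6 ang -87.3
```

```bash
python3 -c "
from h import *
s=read_state();print(s['clock'],s['wrist_force'].round(1));print(manip.sign_off())"
```

```text
61.825 [-0.8 -0.4  0.3]
the job is handed in; nothing more can be done
None
```

I did the whole job and handed it in at 61.8 s; sign-off gave no verdict.

**What I did:** I swung the bridge clear and set the three pucks present, chip up, in nests 1, 4 and 3. I then swung the bridge back to its stop, screwed the nut down in four strokes, and turned the valve to its mark. The first grasp closed too late and pushed one puck about 7 mm. I measured it again and picked it up on the second try.

**Last checks:**
- **Pucks and bridge:** before the bridge was closed, the camera showed each puck seated in its nest. The bar's angle (0.236 rad) matches the stage's (0.235–0.240 rad).
- **Valve:** the handle lies midway between the closed and open ticks. The tool turned it about 0.78 rad.
- **Nut:** the moment jumped to 1.4 N m at the end of the last stroke, which points to the stop.
- **Nut, disagreement:** the strokes add up to about 806°, but the dot on the nut shows only about 796°. That is 13.9 rad if it started fully up: above the 13.7 needed, but short of the nominal 14.14.
- **Not checked:** I did not measure the pin forces. I did not measure the bystanders again at the end, but I saw no contact with any.

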